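# Feel for free cells and load the cartridge crate

## Robot

A 6-joint arm with a two-finger parallel gripper is mounted at the origin on the work surface. World frame = base frame: x ahead of the robot, y to its left, z up, the work surface at z = 0. Lengths are in mm, angles in rad, forces in N, time in s.
With the tool pointing down it reaches from about 300 to 750 mm from the base axis. Payload 8.5 kg.
Tool frame: the origin (TCP) lies at the very end of the fingers, on their centre line; the grasp point (between the pads) lies 19 mm behind it (r.pinch_z is the distance from the TCP to the grasp point, in mm); z points along the fingers, y is the direction in which the jaws open and shut (so a half turn about z gives the same grasp; the last joint's range is limited). The gripper opens to 85 mm and grips with 20 to 120 N. Pads are 22 mm wide; open, the fingers measure 114 mm over their backs; the gripper's body (76 mm by 85 mm) begins 54 mm behind the grasp point. The pads swing forward as they close: fully open they stand 13 mm farther back than shut.
Start: joints at [-1.482, 0.381, 1.297, -0, 1.464, -0.215], TCP at [164.526, -524.797, 231.322] pointing down, gripper open.
Joint ranges: [-3.11, 3.11], [-0.89, 2.33], [0.22, 2.48], [-1.42, 4.56], [0.17, 2.85], [-2.88, 2.88]. Speed limits (rad/s): [2.39, 2.39, 3.14, 3.14, 3.14, 3.14].

## Interface

Orientations are given as [roll, pitch, yaw] about the fixed x, y, z axes, in that order (R = Rz(yaw) Ry(pitch) Rx(roll)).
In Python, from rig import r, camera, silhouettes gives the robot as it stands.
- The arm moves only by the tool arm_command, never from a script. Its argument "increments" is a list that holds one entry, the list of rows, each a list of 7 numbers: the closure, from 0 (fully open) to 1 (shut), then the shift along the tool's x, y, z in m, then the turn, a rotation vector about the tool's x, y, z in degrees. In form: [[[jaw, tx, ty, tz, ax, ay, az], ...]]. A call has 1 to 20 rows; each row shifts and turns the commanded pose from where the row before left it, along the tool's axes as they then stand; what a row does not reach is not made up. A row lasts 1/8 s, in which the tool goes at most 62.5 mm and 10.7 degrees, less where a joint would pass 70% of its speed; a pose out of reach is approached as far as the arm can. A call is refused whole if a number of a shift passes 0.0625 or a number of a turn 10.7, either way. A call with a gripper value outside its range is refused whole. The fingers move at their own pace and stop on an object; the grip force is fixed at half the most. Time passes only in rows, so rows that do not move let the fingers close. It gives the time, the measured TCP pose, the force and the opening at its end, in the units of the state.
- r.sense(): the state, without advancing time (a new reading comes with each control period).
- camera(name): name is "scene" or "top"; returns a dict with "color" (400x640x3 uint8, blue, green, red), "z_map" (400x640 float32, mm along the optical axis (not along the pixel's ray), 0 where there is no reading), "fx", "fy", "cx", "cy" (pixels), "eye" and "orientation" of the camera in the world. Camera axes: x right, y down, z forward; pixel columns grow to the right and rows downward; lengths in mm; the calibration is good to about 2 mm. A picture is of the moment at which its call begins.
- r.finish_job(): hands the job in, once; it reports no verdict.
Trained networks look in the newest picture that a camera, given by its name, has taken for a name from the list of things; names that differ only in an ending like _2 or _b are one class to them, and where a whole thing is asked for, a point or a joint stands for the part that bears it (a point fixed in the world has none). Each returns a list of dicts, best first, with "score" (0 to 1); they miss things now and then, are a little off and sometimes report something else, mostly with a low value. They report only what shows in the picture. A call takes as long as a camera call. They do not tell look-alikes from the thing itself.
- silhouettes(label, camera): "pixels" (400x640 bool, what is visible of it) and "extent" ([centre column, centre row, width, height] in pixels, round what is visible of it).
The state is a dict: "clock": time; "joint_positions": joint angles; "qvel": joint speeds; "joint_efforts": joint torques, N m; "position": TCP position; "ee_rot": TCP orientation; "force": force on the tool from outside, world axes, zero at the start; "ft_torque": the same for the moment, N m; "opening": finger opening in mm.
Only numpy, scipy, OpenCV 4.12 (cv2) and the standard library are available. Lean on these libraries where they do the work, as an engineer would, in place of code of your own. Each camera call takes 0.05 s, during which the arm holds its last target.

## Task

Pull the probe rod out of its upright holder and press with it on the crate's cell covers to feel which cells are empty: a cover gives way all the way over an empty cell and stops short over one that already holds something. Then stand the rod back in its holder and load every cartridge on the deck upright and fully down into an empty cell of its own. Never set a cartridge on the cover of a filled cell, keep the gripper itself off the covers, and leave the tip box, the well plate and the bottle where they are.

Things in the scene. Friction and masses are not known exactly. Their poses are not given: they have to be found in the camera images.
- crate: Black storage crate with 8 cells, fixed to the deck. Origin: centre of its underside, at deck level. 140 mm along its own x, 276 mm along its own y, walls 4 mm thick, rim 80 mm up. 2 cells along x by 4 along y, each 64 x 64 mm inside, centres 68 mm apart. Every cell is closed by a grey sprung cover; the covers look alike, and under some of them (2 or 3) a part is already stored, which cannot be seen.
- cover_1 (a joint): Sprung cover of cell 1, centred in the crate's frame at x -34, y -102 mm: a grey flat plate 63 x 63 mm, its top 72 mm above the deck at rest (8 mm below the crate's rim). Value: how far it is pushed straight down, m, 0 at rest, 0.040 fully down; it springs back up. Over an empty cell it goes all the way (0.5 N to start it, 1.1 N at the bottom; a cartridge's own weight takes it fully down). Over a cell that holds a part it stops hard after about 9 mm.
- cover_2 (a joint): Sprung cover of cell 2, centred in the crate's frame at x -34, y -34 mm: a grey flat plate 63 x 63 mm, its top 72 mm above the deck at rest (8 mm below the crate's rim). Value: how far it is pushed straight down, m, 0 at rest, 0.040 fully down; it springs back up. Otherwise as cover 1.
- cover_3 (a joint): Sprung cover of cell 3, centred in the crate's frame at x -34, y +34 mm: a grey flat plate 63 x 63 mm, its top 72 mm above the deck at rest (8 mm below the crate's rim). Value: how far it is pushed straight down, m, 0 at rest, 0.040 fully down; it springs back up. Otherwise as cover 1.
- cover_4 (a joint): Sprung cover of cell 4, centred in the crate's frame at x -34, y +102 mm: a grey flat plate 63 x 63 mm, its top 72 mm above the deck at rest (8 mm below the crate's rim). Value: how far it is pushed straight down, m, 0 at rest, 0.040 fully down; it springs back up. Otherwise as cover 1.
- cover_5 (a joint): Sprung cover of cell 5, centred in the crate's frame at x +34, y -102 mm: a grey flat plate 63 x 63 mm, its top 72 mm above the deck at rest (8 mm below the crate's rim). Value: how far it is pushed straight down, m, 0 at rest, 0.040 fully down; it springs back up. Otherwise as cover 1.
- cover_6 (a joint): Sprung cover of cell 6, centred in the crate's frame at x +34, y -34 mm: a grey flat plate 63 x 63 mm, its top 72 mm above the deck at rest (8 mm below the crate's rim). Value: how far it is pushed straight down, m, 0 at rest, 0.040 fully down; it springs back up. Otherwise as cover 1.
- cover_7 (a joint): Sprung cover of cell 7, centred in the crate's frame at x +34, y +34 mm: a grey flat plate 63 x 63 mm, its top 72 mm above the deck at rest (8 mm below the crate's rim). Value: how far it is pushed straight down, m, 0 at rest, 0.040 fully down; it springs back up. Otherwise as cover 1.
- cover_8 (a joint): Sprung cover of cell 8, centred in the crate's frame at x +34, y +102 mm: a grey flat plate 63 x 63 mm, its top 72 mm above the deck at rest (8 mm below the crate's rim). Value: how far it is pushed straight down, m, 0 at rest, 0.040 fully down; it springs back up. Otherwise as cover 1.
- holder: Round aluminium upright cup fixed to the deck, 70 mm high, 38 mm across, inside bore 26 mm, inner floor 6 mm above its origin, round foot 72 mm across. Origin: centre of its underside, z up.
- rod_handle (a point): Centre of the handle of the probe rod: a black upright handle 18 x 18 mm square and 60 mm tall, at the top of the rod. z points up along the rod from tip to handle; its x and y are square to the handle's flat faces. The rod (160 mm long in all, 120 g) stands loose in the holder.
- rod_tip (a point): Flat lower tip of the probe rod, a steel shaft 12 mm thick; 130 mm below the handle's centre, 100 mm below the handle's lower end. Same axes as the handle.
- cartridge_1_mid (a point): Centre, half-way up, of a white sealed cartridge standing on the deck (at most five, sometimes one is missing; None if absent): square body 48 x 48 x 48 mm with a grip rib on top 18 mm thick (its own x), 44 mm long (its own y) and 34 mm tall; 82 mm high in all, the centre 41 mm above its base, about 0.35 kg. Fully down in a cell its base stands 32 mm above the deck.
- cartridge_2_mid (a point): Centre, half-way up, of another cartridge like the first; None if absent.
- cartridge_3_mid (a point): Centre, half-way up, of another cartridge like the first; None if absent.
- cartridge_4_mid (a point): Centre, half-way up, of another cartridge like the first; None if absent.
- cartridge_5_mid (a point): Centre, half-way up, of another cartridge like the first; None if absent.
- tip_box: bystander: blue box with a frosted lid, 85 x 122 x 70 mm, loose on the deck beyond the work; to be left where it is. Origin: centre of its underside.
- well_plate: bystander: clear flat plate, 85 x 127 x 14 mm, loose on the deck beyond the work; to be left where it is. Origin: centre of its underside.
- reagent_bottle: bystander: amber bottle, 64 mm across, 130 mm high, loose on the deck beyond the work; to be left where it is. Origin: centre of its underside.
Things that resemble listed ones, but are neither listed nor needed, are in the scene too. Leave any green look-alike of the part that bears cartridge_5_mid alone.

How it is judged:
By the outcome, as a careful person would: the job done as asked, in the order asked, and still so for the second after the job is handed in, with the robot touching nothing.
Of inside_1, inside_2, inside_3, inside_4, inside_5, inside_6, inside_7, inside_8 only 2 to 3 are there at a start; the rules pass over those that are not, and their reading is None.
Of cartridge_1, cartridge_2, cartridge_3, cartridge_4, cartridge_5 only 4 to 5 are there at a start; the rules pass over those that are not, and their reading is None.
At some moment in a run one of cartridge_1, cartridge_2, cartridge_3, cartridge_4, cartridge_5 may be knocked a few centimetres aside while the robot is not near it.
It also fails if it takes over 200 s, if anything falls off the work surface, if the arm or the gripper's body presses on something with over 40 N, if the wrist force passes 120 N, or if a joint passes its speed limit or range.

## Working session

There is one attempt and no reset: what is moved stays moved. The work goes in short steps, Python scripts to look and compute and a tool call to move; the robot and the scene stay as the last step left them, time stands still between calls to the robot, and variables do not carry over. Pictures are saved under pics/ and viewed, and the job is handed in when it is done.

Besides the shell and the picture viewer there is one more tool, called after "Emit:" by a JSON object that holds its "op" and its "data", one argument or row to a line. arm_command: Moves the arm, as the interface text tells. Its arguments: {"type":"object","properties":{"increments":{"type":"array","items":{"type":"array","items":{"type":"array","items":{"type":"number"}}}}},"required":["increments"]}

```bash
ls; mkdir -p pics
python3 - <<'E'
from rig import r,camera,silhouettes
import cv2
print(r.sense())
for n in("scene","top"):
    c=camera(n); cv2.imwrite(f"pics/{n}0.png",c["color"]); print(n,c["fx"],c["fy"],c["cx"],c["cy"],c["eye"],c["orientation"])
E
```

```text
pics
{'clock': 0.0, 'joint_positions': array([-1.48226964e+00,  3.81197134e-01,  1.29828120e+00,  2.17155968e-05,
        1.46356980e+00, -2.15272148e-01]), 'qvel': array([-8.88146370e-04,  6.44275247e-04,  3.49978917e-05,  3.17994156e-04,
       -1.94344465e-03, -1.86779957e-03]), 'joint_efforts': array([-2.67653355e-03, -4.48464882e+01, -2.31281340e+01, -3.63624422e-04,
        4.70924046e-03,  1.54285704e-07]), 'position': array([ 164.52232172, -524.50994202,  230.7042664 ]), 'ee_rot': array([-3.14017538e+00, -3.31998724e-04,  3.03796265e-01]), 'force': array([-0.05870876,  0.13601926, -0.40292824]), 'ft_torque': array([-0.01141105,  0.01304992, -0.03047777]), 'opening': 85.53199659476927}
scene 466.5919677724783 466.5919677724783 321.6639352641105 210.33760566645282 [1382.18626531  186.73472396  593.91279436] [-2.10086834  0.00702529  1.82719377]
top 436.1329981020637 436.1329981020637 322.5945366279664 197.55088510022063 [ 454.17392884  -17.02222605 1062.18042378] [-3.01606599  0.00926315 -1.57222505]
```

View pics/top0.png

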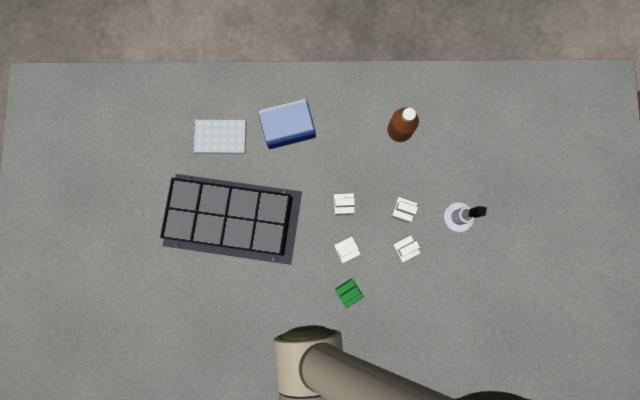

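View pics/scene0.png

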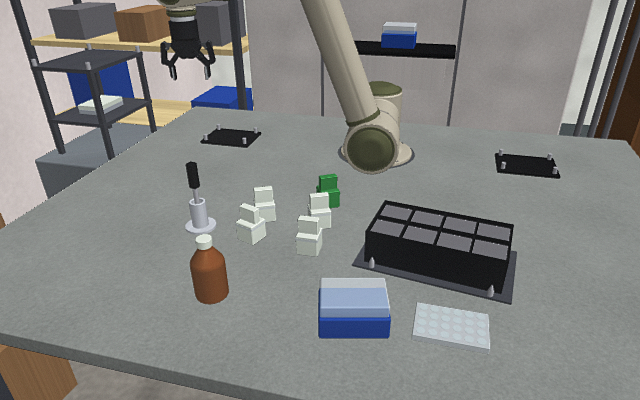

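```bash
cat > h.py <<'E'
from rig import r,camera,silhouettes
import cv2, numpy as np
from scipy.spatial.transform import Rotation as R
def cloud(c):
    z=c["z_map"].astype(float); v,u=np.mgrid[0:z.shape[0],0:z.shape[1]]
    P=np.stack([(u-c["cx"])/c["fx"]*z,(v-c["cy"])/c["fy"]*z,z],-1)
    W=P@R.from_euler('xyz',c["orientation"]).as_matrix().T+np.array(c["eye"])
    W[z==0]=np.nan
    return W
def proj(c,p):
    q=(np.atleast_2d(p)-np.array(c["eye"]))@R.from_euler('xyz',c["orientation"]).as_matrix()
    return np.stack([q[:,0]/q[:,2]*c["fx"]+c["cx"],q[:,1]/q[:,2]*c["fy"]+c["cy"]],-1)
def rect(pts):
    (cx,cy),(w,h),a=cv2.minAreaRect(pts[:,:2].astype(np.float32)); return np.round([cx,cy,w,h,a],1)
E
python3 - <<'E'
from h import *
c=camera("top"); W=cloud(c)
s=camera("scene"); S=cloud(s)
np.set_printoptions(suppress=True,precision=1)
t=c["color"][180:320,320:500]; cv2.imwrite("pics/z1.png",cv2.resize(t,None,fx=4.4,fy=4.2,interpolation=cv2.INTER_CUBIC))
t=s["color"][140:270,160:360]; cv2.imwrite("pics/z2.png",cv2.resize(t,None,fx=4,fy=4,interpolation=cv2.INTER_CUBIC))
for n,cam,PW in(("top",c,W),("scene",s,S)):
  for l in("cartridge_1_mid","crate","cover_1","holder","rod_handle","tip_box","well_plate","reagent_bottle"):
    for d in silhouettes(l,n):
        p=PW[d["pixels"]]; p=p[~np.isnan(p[:,0])]
        if len(p)<5: continue
        print(n,l,round(d["score"],2),np.round(d["extent"]),len(p),"zmax",np.percentile(p[:,2],[2,50,98]),"med",np.median(p,0),rect(p))
E
```

```text
top crate 0.82 [231. 221. 142.  89.] 9702 zmax [ 0.  70.4 80.5] med [532.4 204.1  70.4] [537.7 219.2 330.3 183.9  82.4]
top cover_1 0.97 [215. 202.  31.  31.] 759 zmax [67.  70.8 78.2] med [576.4 242.3  70.8] [575.2 241.5  66.5  66.8  81.8]
top cover_1 0.91 [185. 194.  31.  34.] 719 zmax [67.1 70.9 78.3] med [586.1 308.9  70.9] [586.3 307.5  65.   63.5  82.5]
top cover_1 0.88 [245. 204.  32.  29.] 719 zmax [67.4 70.7 74.5] med [565.1 174.8  70.7] [566.7 175.2  63.6  63.   81.7]
top cover_1 0.87 [237. 233.  24.  31.] 755 zmax [66.7 70.8 74.7] med [498.7 185.3  70.8] [499.4 184.2  67.5  63.4  80.6]
top cover_1 0.84 [272. 209.  30.  30.] 731 zmax [67.2 70.9 75.6] med [555.7 107.7  70.9] [555.8 107.   64.4  65.2  81.1]
top cover_1 0.81 [270. 238.  29.  30.] 754 zmax [67.  71.  74.8] med [489.5 117.8  71. ] [490.1 116.9  63.4  63.   81.5]
top cover_1 0.78 [181. 225.  30.  32.] 727 zmax [67.  70.7 74.6] med [519.4 320.3  70.7] [519.4 319.7  63.   63.5  82. ]
top holder 0.95 [460. 219.  30.  27.] 639 zmax [ 0.5  6.5 70.2] med [ 534.5 -324.4    6.5] [ 539.4 -332.9   71.    65.2   11.2]
top r
[... 2214 characters left out ...]
0.1] med [798.4  82.5  64.7] [727.2  70.1 174.6 128.6  15.1]
scene rod_handle 0.71 [317. 212.  25.  37.] 663 zmax [-1.7 46.9 80.8] med [477.1 -55.9  46.9] [464.  -62.7 216.8  59.8  17.2]
scene rod_handle 0.62 [192. 182.  19.  39.] 347 zmax [ 61.8 129.  164.6] med [ 548.9 -333.   129. ] [ 447.3 -399.2  257.8   30.7   31.2]
scene tip_box 0.95 [354. 307.  72.  62.] 4196 zmax [ 4.5 64.8 70.1] med [798.4  82.5  64.8] [755.2  73.2 118.5 123.8  14.7]
scene well_plate 0.96 [450. 329.  78.  54.] 2937 zmax [ 1.3 12.8 15.1] med [756.3 249.3  12.8] [738.4 248.6 130.1 104.6  89.2]
scene well_plate 0.35 [492. 230.  37.  14.] 421 zmax [68.5 70.4 78.9] med [516.6 318.4  70.4] [522.5 317.3  65.4  69.3  85.7]
```

View pics/z1.png

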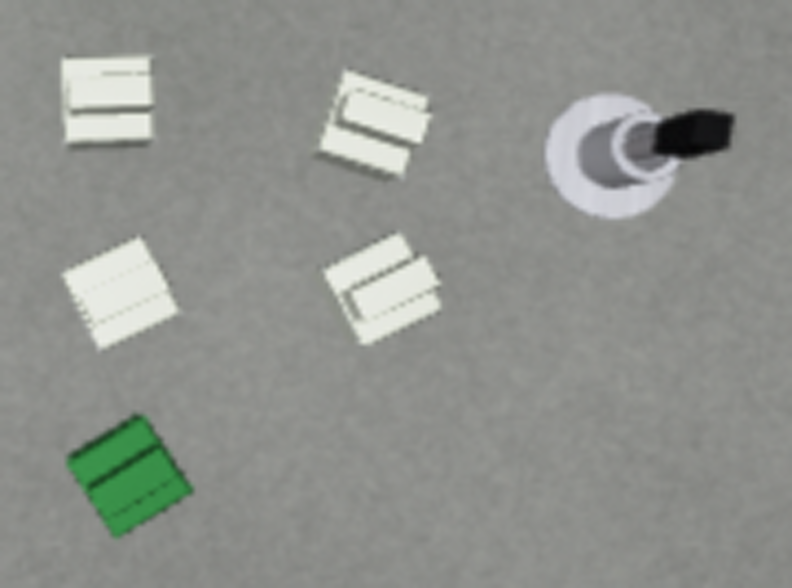

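View pics/z2.png

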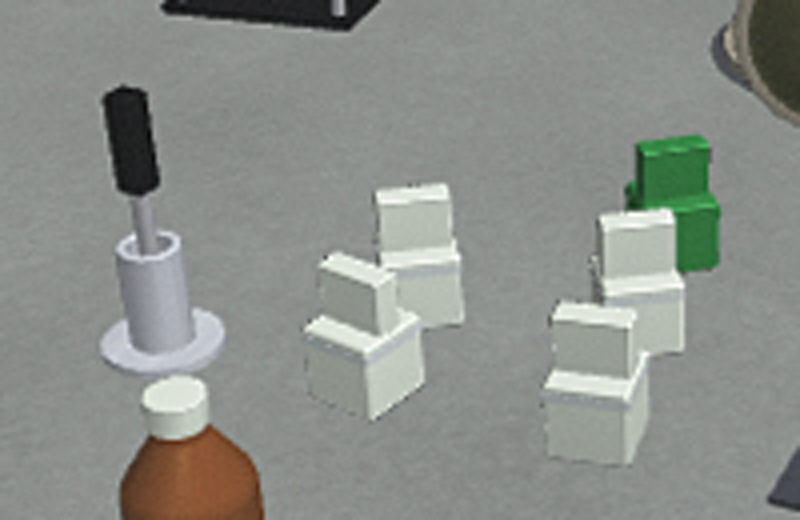

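```bash
cat >> h.py <<'E'
def cartridges(verbose=True):
    out=[]
    res={}
    for n in("top","scene"):
        c=camera(n); W=cloud(c); im=c["color"].astype(int)
        m=(im.min(2)>140)&(np.ptp(im,axis=2)<40)&(W[...,2]>12)&(W[...,2]<90)&(W[...,0]>250)&(W[...,0]<700)&(W[...,1]>-300)&(W[...,1]<90)
        k,lab=cv2.connectedComponents(m.astype(np.uint8))
        for i in range(1,k):
            p=W[lab==i]
            if len(p)<60: continue
            rib=p[p[:,2]>76]; body=p[(p[:,2]>43)&(p[:,2]<52)]
            print(n,len(p),"med",np.median(p,0).round(1),"rib",len(rib),rect(rib) if len(rib)>8 else None,"zr",np.median(rib[:,2]).round(1) if len(rib) else None,"bod",rect(body) if len(body)>8 else None, "all",rect(p[p[:,2]>40]) if (p[:,2]>40).sum()>8 else None)
E
python3 - <<'E'
from h import *
np.set_printoptions(suppress=True,precision=1)
cartridges()
for n in("top","scene"):
    c=camera(n); W=cloud(c)
    # rod handle dark
    im=c["color"].astype(int)
    m=(im.max(2)<70)&(W[...,2]>95)&(W[...,2]<180)&(abs(W[...,0]-540)<60)&(abs(W[...,1]+340)<60)
    p=W[m]; print(n,"handle",len(p))
    for a in range(100,175,10):
        q=p[(p[:,2]>=a)&(p[:,2]<a+10)]
        if len(q): print(a,len(q),q.min(0),q.max(0),np.median(q,0))
    m=(W[...,2]>66)&(W[...,2]<74)&(abs(W[...,0]-540)<45)&(abs(W[...,1]+330)<45)
    p=W[m]; print("cup rim",len(p),p.min(0),p.max(0),rect(p))
    m=(W[...,2]>74)&(W[...,2]<105)&(abs(W[...,0]-540)<45)&(abs(W[...,1]+330)<45)
    p=W[m]; print("shaft",len(p),p.min(0) if len(p) else 0,np.median(p,0) if len(p) else 0)
    m=(W[...,2]>3)&(W[...,2]<12)&(abs(W[...,0]-540)<55)&(abs(W[...,1]+330)<55)
    p=W[m]; print("foot",len(p),p.min(0),p.max(0),rect(p),np.median(p[:,2]))
E
```

```text
top 392 med [567.5 -56.5  48.1] rib 148 [569.  -57.8  43.3  16.7  89.4] zr 80.7 bod [569.6 -57.9  47.8  46.9   0. ] all [569.6 -57.9  47.8  47.1   0.2]
top 410 med [ 553.7 -196.2   48.2] rib 156 [ 555.5 -199.5   44.    18.5   70.2] zr 80.8 bod [ 555.9 -199.1   47.8   47.4   70.9] all [ 556.1 -199.5   48.6   47.9   70.8]
top 462 med [ 464.1 -198.6   48.3] rib 158 [ 463.9 -201.5   17.1   43.9   26.5] zr 80.6 bod [ 463.7 -201.3   47.2   48.4   26.1] all [ 463.4 -201.5   48.2   48.2   26.6]
top 439 med [462.  -63.9  48.6] rib 162 [461.9 -64.4  17.9  43.3  26.2] zr 80.7 bod [461.5 -64.6  47.3  47.8  26.3] all [461.9 -64.4  48.4  47.8  26.3]
scene 1026 med [ 490.9 -189.3   46.3] rib 177 [ 512.6 -201.   121.3   45.6    1.6] zr 79.8 bod [ 518.8 -198.4   55.9  137.8   88.3] all [ 519.7 -198.1   56.6  139.5   88.3]
scene 1306 med [575.3 -55.5  47.3] rib 197 [516.3 -60.7 134.7  43.3   2.5] zr 79.8 bod [493.9 -59.4 210.3  52.5   2.5] all [493.1 -59.5 211.9  52.6   2.2]
top handle 162
100 3 [ 535.3 -328.7  107.3] [ 544.  -326.3  108.8] [ 537.6 -326.7  108.3]
110 16 [ 530.3 -338.9  110.8] [ 547.6 
[... 784 characters left out ...]
 -345.   110. ] [ 554.6 -325.9  119.5] [ 550.5 -330.7  114.6]
120 41 [ 535.8 -345.2  120.1] [ 555.6 -326.1  129.5] [ 549.9 -330.6  125.4]
130 44 [ 535.9 -346.6  130.2] [ 557.2 -326.3  139.6] [ 550.6 -331.   134.6]
140 44 [ 537.3 -346.4  140. ] [ 555.1 -326.8  149.9] [ 550.3 -331.9  144.5]
150 43 [ 536.9 -347.4  150. ] [ 554.  -325.6  159.6] [ 550.  -331.2  155.2]
160 39 [ 537.2 -344.6  160.2] [ 554.5 -325.8  165.2] [ 546.  -335.1  163.7]
cup rim 67 [ 527.1 -354.4   66.2] [ 560.9 -317.9   73.2] [ 544.  -336.4   36.3   32.7   82.1]
shaft 61 [ 540.7 -347.9   74.2] [ 547.3 -333.7   88.7]
foot 243 [ 508.2 -373.6    3. ] [ 580.7 -299.9   11.9] [ 548.  -334.1   65.6   70.6   35. ] 4.609151290251361
```

Run:
```python
from h import *
np.set_printoptions(suppress=True,precision=1)
acc=[]
for i in range(3):
  c=camera("top"); W=cloud(c)
  m=(W[...,2]>161)&(W[...,2]<172)&(abs(W[...,0]-540)<40)&(abs(W[...,1]+335)<40)
  p=W[m]; print(rect(p),np.median(p[:,2])); acc.append(p)
p=np.vstack(acc);print(rect(p))
c=camera("top")
t=c["color"][195:235,440:495]; cv2.imwrite("pics/z3.png",cv2.resize(t,None,fx=14,fy=14,interpolation=cv2.INTER_CUBIC))
# crate frame from covers
d=silhouettes("cover_1","top"); W=cloud(c)
t=[]
for k in d:
    q=W[k["pixels"]]; q=q[(q[:,2]>67)&(q[:,2]<74)]; t.append(rect(q))
t=np.array(t); print(t)
d=silhouettes("crate","top")[0]; q=W[d["pixels"]]; q=q[q[:,2]>76]; print("rim",rect(q))
```

```text
[ 540.3 -335.5   17.7   17.3   79. ] 164.57135082474753
[ 540.2 -336.    18.2   18.    77.9] 164.30402838177224
[ 540.2 -335.3   17.9   17.7   80. ] 164.47319787175076
[ 540.3 -335.7   18.6   18.1   79.2]
[[509.2 252.6  61.7  62.9  81.7]
 [585.8 310.3  60.9  61.   81. ]
 [518.7 320.4  61.4  61.8  82.6]
 [499.3 185.   61.8  63.5  82.3]
 [576.7 242.4  60.3  63.4  80.8]
 [566.9 175.7  62.1  63.2  81.8]
 [489.7 117.1  60.7  62.5  81.5]]
rim [538.1 213.6 276.7 140.2  81.8]
```

View pics/z3.png

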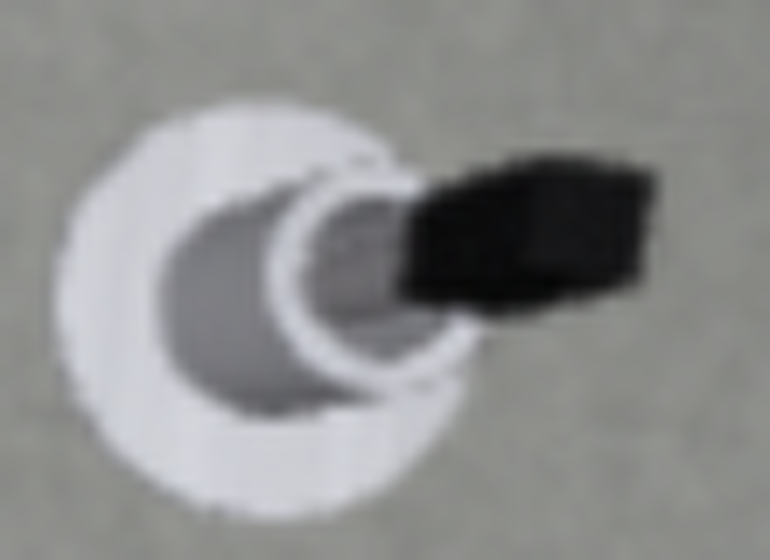

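Emit:
{"op": "arm_command", "data": {
  "increments": [
    [[0,0,0,0,0,0,9.47],[0,0,0,0,0,0,9.47],[0,0,0,0,0,0,9.47],[0,0.0333,-0.0257,0,0,0,0],[0,0.0333,-0.0257,0,0,0,0],[0,0.0333,-0.0257,0,0,0,0],[0,0.0333,-0.0257,0,0,0,0],[0,0.0333,-0.0257,0,0,0,0],[0,0.0333,-0.0257,0,0,0,0],[0,0.0333,-0.0257,0,0,0,0],[0,0.0333,-0.0257,0,0,0,0],[0,0.0333,-0.0257,0,0,0,0],[0,0.0333,-0.0257,0,0,0,0],[0,0,0,0,0,0,0],[0,0,0,0,0,0,0]]
  ]
}}

```text
clock: 3.38
position: [540.1, -336.2, 231.2]
ee_rot: [3.142, 0.0, -0.192]
force: [0.2, -0.1, 0.5]
opening: 85.5
```

```bash
cat >> h.py <<'E'
def snap(n,f,box=None,k=1):
    c=camera(n); t=c["color"]
    if box: x0,y0,x1,y1=box; t=t[y0:y1,x0:x1]
    cv2.imwrite(f,cv2.resize(t,None,fx=k,fy=k,interpolation=cv2.INTER_CUBIC)); return c
def to_tool(target,yaw_t=None):
    s=r.sense(); M=R.from_euler('xyz',s["ee_rot"]).as_matrix()
    d=np.array(target)-s["position"]; print("world d",d.round(1),"tool d",(M.T@d).round(1),"pos",s["position"].round(1),"rot",np.degrees(s["ee_rot"]).round(2),"F",s["force"].round(2),"open",round(s["opening"],1),"t",round(s["clock"],2))
    if yaw_t is not None: print("turn tz", round(-(((yaw_t-np.degrees(s["ee_rot"][2]))+90)%180-90),2))
E
python3 - <<'E'
from h import *
np.set_printoptions(suppress=True,precision=1)
to_tool([540.3,-335.7,117])
c=snap("scene","pics/s1.png",(120,60,280,260),3)
p=r.sense()["position"]; print(proj(c,p),proj(c,[540.3,-335.7,166]))
E
```

```text
world d [   0.2    0.5 -114.2] tool d [  0.1  -0.6 114.2] pos [ 540.1 -336.2  231.2] rot [180.   0. -11.] F [ 0.2 -0.1  0.5] open 85.5 t 3.38
[[186.6 133.7]] [[191.4 161.7]]
```

View pics/s1.png

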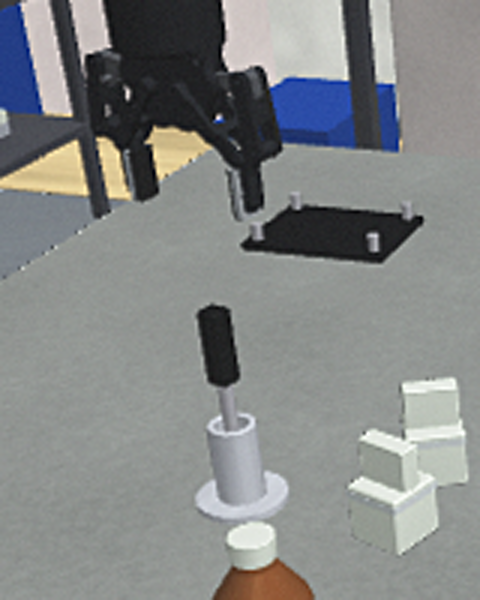

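Emit:
{"op": "arm_command", "data": {
  "increments": [
    [[0.3,0,-0.0005,0.025,0,0,0],[0.3,0,0,0.025,0,0,0],[0.3,0,0,0.025,0,0,0],[0.3,0,0,0.025,0,0,0],[0.3,0,0,0.014,0,0,0],[0.5,0,0,0,0,0,0],[0.7,0,0,0,0,0,0],[1,0,0,0,0,0,0],[1,0,0,0,0,0,0],[1,0,0,0,0,0,0],[1,0,0,0,0,0,0],[1,0,0,0,0,0,0],[1,0,0,0,0,0,0]]
  ]
}}

```text
clock: 5.05
position: [540.9, -335.8, 118.6]
ee_rot: [3.14, -0.002, -0.192]
force: [-0.4, 0.9, 6.2]
opening: 17.5
```

Run:
```python
from h import *
to_tool([540.3,-335.7,240])
c=snap("scene","pics/s2.png",(120,60,280,260),3)
```

```text
world d [-6.000e-01  1.000e-01  1.214e+02] tool d [-4.000e-01  1.000e-01 -1.214e+02] pos [ 540.9 -335.8  118.6] rot [ 1.7994e+02 -1.1000e-01 -1.1000e+01] F [-0.39  0.87  6.15] open 17.5 t 5.05
```

View pics/s2.png

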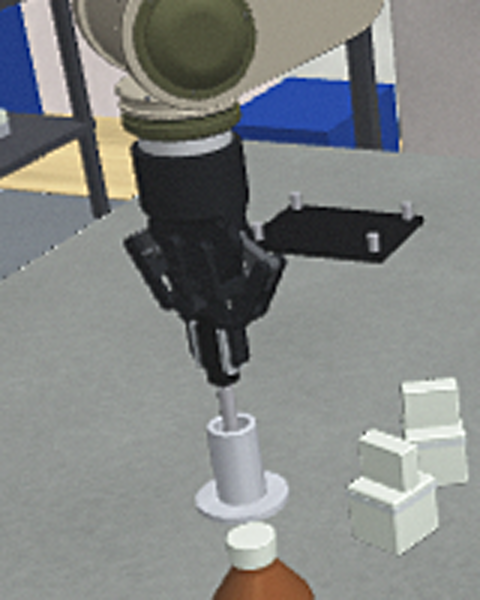

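Emit:
{"op": "arm_command", "data": {
  "increments": [
    [[1,0,0,-0.02,0,0,0],[1,0,0,-0.025,0,0,0],[1,0,0,-0.025,0,0,0],[1,0,0,-0.025,0,0,0],[1,0,0,-0.02,0,0,0],[1,0,0,0,0,0,0],[1,0,0,0,0,0,0],[1,0,0,0,0,0,0]]
  ]
}}

```text
clock: 6.1
position: [540.3, -335.4, 231.1]
ee_rot: [-3.141, 0.002, -0.192]
force: [-0.4, -0.2, -0.8]
opening: 17.6
```

```bash
cat >> h.py <<'E'
C=np.array([537.9,213.7]); YAW=-8.2
a=np.radians(YAW); RC=np.array([[np.cos(a),-np.sin(a)],[np.sin(a),np.cos(a)]])
CELLS={i+1:C+RC@np.array([(-34,34)[i//4],(-102,-34,34,102)[i%4]]) for i in range(8)}
E
python3 - <<'E'
from h import *
print({k:v.round(1) for k,v in CELLS.items()})
to_tool([*CELLS[1],225])
c=snap("scene","pics/s3.png",(100,0,300,250),3); c=snap("top","pics/t3.png")
E
```

```text
{1: array([489.7, 117.6]), 2: array([499.4, 184.9]), 3: array([509.1, 252.2]), 4: array([518.8, 319.5]), 5: array([557. , 107.9]), 6: array([566.7, 175.2]), 7: array([576.4, 242.5]), 8: array([586.1, 309.8])}
world d [-50.6 453.   -6.1] tool d [-136.2 -435.     6.8] pos [ 540.3 -335.4  231.1] rot [-1.7994e+02  1.0000e-01 -1.1010e+01] F [-0.38 -0.2  -0.8 ] open 17.6 t 6.1
```

View pics/s3.png

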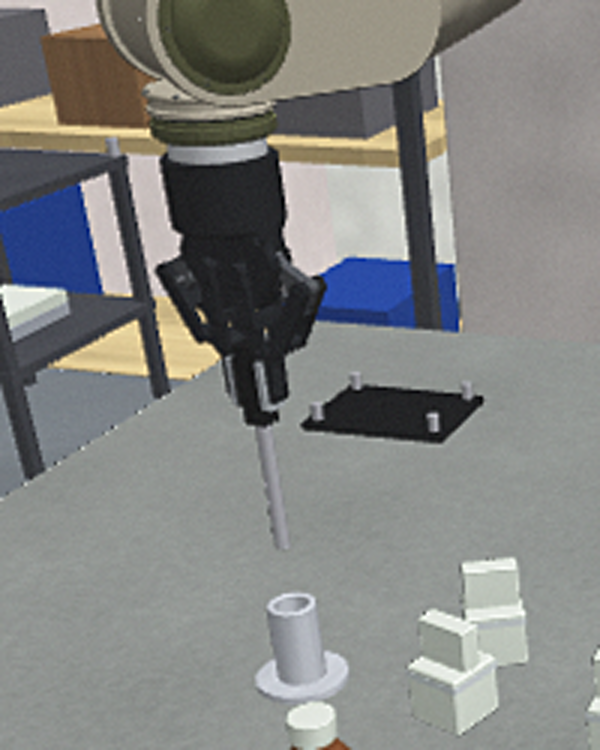

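Emit:
{"op": "arm_command", "data": {
  "increments": [
    [[1,-0.0136,-0.0435,0,0,0,0],[1,-0.0136,-0.0435,0,0,0,0],[1,-0.0136,-0.0435,0,0,0,0],[1,-0.0136,-0.0435,0,0,0,0],[1,-0.0136,-0.0435,0,0,0,0],[1,-0.0136,-0.0435,0,0,0,0],[1,-0.0136,-0.0435,0,0,0,0],[1,-0.0136,-0.0435,0,0,0,0],[1,-0.0136,-0.0435,0,0,0,0],[1,-0.0136,-0.0435,0,0,0,0],[1,0,0,0.02,0,0,0],[1,0,0,0.01,0,0,0],[1,0,0,0,0,0,0],[1,0,0,0,0,0,0],[1,0,0,0,0,0,0]]
  ]
}}

```text
clock: 8.07
position: [490.4, 117.0, 202.8]
ee_rot: [-3.141, -0.001, -0.193]
force: [-0.5, 0.3, -0.4]
opening: 17.4
```

Run:
```python
from h import *
to_tool([*CELLS[1],190])
c=snap("scene","pics/s4.png",(300,50,540,300),3); p=r.sense()["position"]; p[2]-=112.6; print(proj(c,p)-[300,50])
```

```text
world d [ -0.7   0.6 -12.8] tool d [-0.8 -0.4 12.8] pos [490.4 117.  202.8] rot [-1.7999e+02 -6.0000e-02 -1.1040e+01] F [-0.45  0.35 -0.42] open 17.4 t 8.07
[[ 96.40536154 155.06533573]]
```

View pics/s4.png

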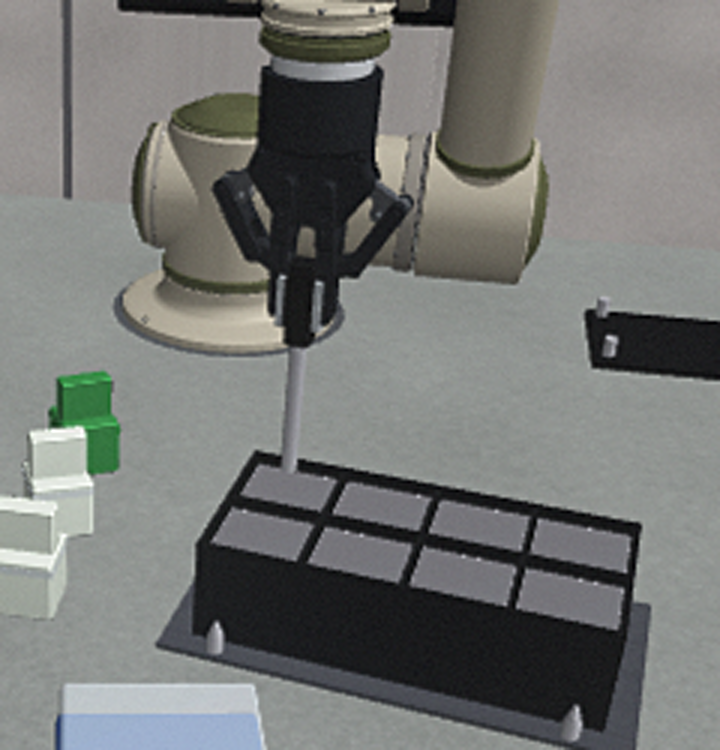

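Emit:
{"op": "arm_command", "data": {
  "increments": [
    [[1,0,0,0.016,0,0,0],[1,0,0,0.004,0,0,0],[1,0,0,0.003,0,0,0],[1,0,0,0.003,0,0,0],[1,0,0,0.002,0,0,0],[1,0,0,0.002,0,0,0],[1,0,0,0,0,0,0],[1,0,0,0,0,0,0]]
  ]
}}

```text
clock: 9.12
position: [490.2, 117.4, 172.4]
ee_rot: [-3.142, -0.0, -0.192]
force: [0.0, 0.4, -0.8]
opening: 17.5
```

Emit:
{"op": "arm_command", "data": {
  "increments": [
    [[1,0,0,0.003,0,0,0],[1,0,0,0.003,0,0,0],[1,0,0,0,0,0,0],[1,0,0,0,0,0,0]]
  ]
}}

```text
clock: 9.62
position: [490.1, 117.4, 166.3]
ee_rot: [-3.142, 0.0, -0.192]
force: [-0.6, 0.0, -1.5]
opening: 17.4
```

Run:
```python
from h import *
to_tool([*CELLS[2],200])
c=snap("scene","pics/s5.png",(340,180,540,300),4); p=r.sense()["position"]; p[2]-=112.6; print(proj(c,p)-[340,180])
W=cloud(c); q=proj(c,[*CELLS[1],50]); print(q)
for x in (20,):
  m=(abs(W[...,0]-CELLS[1][0])<30)&(abs(W[...,1]-CELLS[1][1])<28)&(W[...,2]<100)&(W[...,2]>20); print(np.percentile(W[m][:,2],[5,25,50,75,95]))
```

```text
world d [ 9.3 67.5 33.7] tool d [ -3.7 -68.  -33.7] pos [490.1 117.4 166.3] rot [-1.8e+02  1.0e-02 -1.1e+01] F [-0.64  0.02 -1.51] open 17.4 t 9.62
[[55.3109365  39.31913904]]
[[395.31011622 220.68640176]]
[51.23799248 52.80054205 64.43651267 75.38334292 92.30895512]
```

View pics/s5.png

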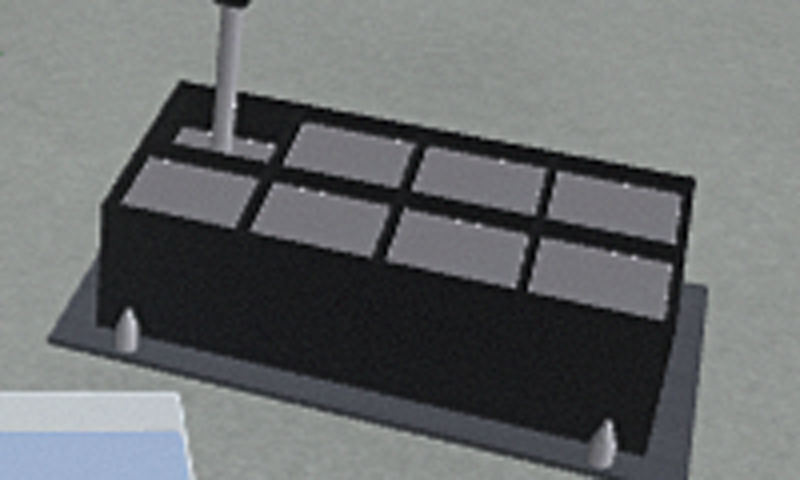

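Emit:
{"op": "arm_command", "data": {
  "increments": [
    [[1,0,0,0.008,0,0,0],[1,0,0,0.008,0,0,0],[1,0,0,0.003,0,0,0],[1,0,0,0,0,0,0],[1,0,0,-0.02,0,0,0],[1,0,0,-0.02,0,0,0],[1,0,0,-0.017,0,0,0],[1,-0.0018,-0.034,0,0,0,0],[1,-0.0018,-0.034,0,0,0,0],[1,0,0,0,0,0,0],[1,0,0,0.016,0,0,0],[1,0,0,0.004,0,0,0],[1,0,0,0.004,0,0,0],[1,0,0,0.004,0,0,0],[1,0,0,0.003,0,0,0],[1,0,0,0,0,0,0],[1,0,0,0,0,0,0]]
  ]
}}

```text
clock: 11.8
position: [499.6, 184.8, 173.5]
ee_rot: [-3.142, -0.0, -0.192]
force: [-0.4, -0.9, -0.8]
opening: 17.4
```

Emit:
{"op": "arm_command", "data": {
  "increments": [
    [[1,0,0,0.002,0,0,0],[1,0,0,0.002,0,0,0],[1,0,0,0.002,0,0,0],[1,0,0,0,0,0,0],[1,0,0,0,0,0,0]]
  ]
}}

```text
clock: 12.42
position: [499.6, 184.8, 167.4]
ee_rot: [-3.142, -0.0, -0.192]
force: [0.4, -0.1, -0.2]
opening: 17.5
```

```bash
cat >> h.py <<'E'
def cov():
    c=camera("scene"); W=cloud(c); im=c["color"].astype(int)
    g=(im.min(2)>60)
    for k,v in CELLS.items():
        d=(W[...,:2]-v)@RC
        m=(abs(d[...,0])<29)&(abs(d[...,1])<29)&g&(W[...,2]>20)&(W[...,2]<76)
        z=W[m][:,2]; print(k,len(z),np.percentile(z,[10,50]).round(1) if len(z)>4 else None,end="; ")
    print()
E
python3 - <<'E'
from h import *
to_tool([*CELLS[3],204]); cov()
E
```

```text
world d [ 9.5 67.4 36.6] tool d [ -3.5 -68.  -36.6] pos [499.6 184.8 167.4] rot [-180.   -0.  -11.] F [ 0.4  -0.12 -0.24] open 17.5 t 12.43
1 306 [69.3 70.4]; 2 140 [52.2 53.7]; 3 343 [69.2 70.4]; 4 363 [69.3 70.5]; 5 359 [69.2 70.5]; 6 391 [69.2 70.4]; 7 418 [69.4 70.5]; 8 450 [69.3 70.5];
```

Cell 2 empty too. Full press, then cell 3.

Emit:
{"op": "arm_command", "data": {
  "increments": [
    [[1,0,0,0.008,0,0,0],[1,0,0,0.008,0,0,0],[1,0,0,0.003,0,0,0],[1,0,0,0,0,0,0],[1,0,0,-0.02,0,0,0],[1,0,0,-0.02,0,0,0],[1,0,0,-0.016,0,0,0],[1,-0.0018,-0.034,0,0,0,0],[1,-0.0018,-0.034,0,0,0,0],[1,0,0,0,0,0,0],[1,0,0,0.016,0,0,0],[1,0,0,0.004,0,0,0],[1,0,0,0.004,0,0,0],[1,0,0,0.004,0,0,0],[1,0,0,0.003,0,0,0],[1,0,0,0,0,0,0],[1,0,0,0,0,0,0]]
  ]
}}

```text
clock: 14.6
position: [509.0, 252.2, 173.5]
ee_rot: [-3.142, -0.0, -0.192]
force: [-0.0, -0.6, 0.1]
opening: 17.6
```

Emit:
{"op": "arm_command", "data": {
  "increments": [
    [[1,0,0,0.002,0,0,0],[1,0,0,0.002,0,0,0],[1,0,0,0.002,0,0,0],[1,0,0,0,0,0,0],[1,0,0,0,0,0,0]]
  ]
}}

```text
clock: 15.22
position: [509.0, 252.3, 167.4]
ee_rot: [-3.141, -0.0, -0.192]
force: [0.6, 0.7, -0.3]
opening: 17.4
```

Run:
```python
from h import *
to_tool([*CELLS[4],204]); cov()
```

```text
world d [ 9.8 67.2 36.6] tool d [ -3.2 -67.9 -36.6] pos [509.  252.3 167.4] rot [-179.99   -0.    -11.  ] F [ 0.55  0.66 -0.32] open 17.4 t 15.22
1 302 [69.2 70.3]; 2 320 [69.4 70.4]; 3 150 [52.1 53.5]; 4 366 [69.3 70.4]; 5 360 [69.2 70.4]; 6 389 [69.3 70.3]; 7 419 [69.4 70.5]; 8 453 [69.3 70.4];
```

Cell 3 empty. On to cell 4.

Emit:
{"op": "arm_command", "data": {
  "increments": [
    [[1,0,0,0.008,0,0,0],[1,0,0,0.008,0,0,0],[1,0,0,0.003,0,0,0],[1,0,0,0,0,0,0],[1,0,0,-0.02,0,0,0],[1,0,0,-0.02,0,0,0],[1,0,0,-0.016,0,0,0],[1,-0.0016,-0.034,0,0,0,0],[1,-0.0016,-0.034,0,0,0,0],[1,0,0,0,0,0,0],[1,0,0,0.016,0,0,0],[1,0,0,0.004,0,0,0],[1,0,0,0.004,0,0,0],[1,0,0,0.004,0,0,0],[1,0,0,0.003,0,0,0],[1,0,0,0,0,0,0],[1,0,0,0,0,0,0]]
  ]
}}

```text
clock: 17.4
position: [518.9, 319.6, 173.5]
ee_rot: [-3.141, -0.0, -0.192]
force: [-1.2, 0.3, -1.3]
opening: 17.5
```

Emit:
{"op": "arm_command", "data": {
  "increments": [
    [[1,0,0,0.002,0,0,0],[1,0,0,0.002,0,0,0],[1,0,0,0.002,0,0,0],[1,0,0,0,0,0,0],[1,0,0,0,0,0,0]]
  ]
}}

```text
clock: 18.02
position: [518.8, 319.6, 167.4]
ee_rot: [-3.142, -0.0, -0.192]
force: [-0.4, -1.1, -0.3]
opening: 17.3
```

Run:
```python
from h import *
to_tool([*CELLS[8],204]); cov()
```

```text
world d [67.3 -9.8 36.6] tool d [ 67.9  -3.2 -36.6] pos [518.8 319.6 167.4] rot [-180.     -0.    -11.01] F [-0.37 -1.09 -0.29] open 17.3 t 18.02
1 300 [69.  70.3]; 2 323 [69.2 70.4]; 3 341 [69.2 70.5]; 4 162 [52.2 53.6]; 5 359 [69.1 70.4]; 6 393 [69.2 70.3]; 7 414 [69.3 70.5]; 8 451 [69.4 70.5];
```

Emit:
{"op": "arm_command", "data": {
  "increments": [
    [[1,0,0,0.008,0,0,0],[1,0,0,0.008,0,0,0],[1,0,0,0.003,0,0,0],[1,0,0,0,0,0,0],[1,0,0,-0.02,0,0,0],[1,0,0,-0.02,0,0,0],[1,0,0,-0.016,0,0,0],[1,0.034,-0.0016,0,0,0,0],[1,0.034,-0.0016,0,0,0,0],[1,0,0,0,0,0,0],[1,0,0,0.016,0,0,0],[1,0,0,0.004,0,0,0],[1,0,0,0.004,0,0,0],[1,0,0,0.004,0,0,0],[1,0,0,0.003,0,0,0],[1,0,0,0,0,0,0],[1,0,0,0,0,0,0]]
  ]
}}

```text
clock: 20.2
position: [586.3, 310.0, 175.6]
ee_rot: [-3.14, -0.002, -0.192]
force: [-3.5, -0.5, 10.8]
opening: 17.1
```

Run:
```python
from h import *
to_tool([*CELLS[7],204]); cov()
```

```text
world d [ -9.9 -67.5  28.4] tool d [  3.3  68.1 -28.5] pos [586.3 310.  175.6] rot [-1.7992e+02 -1.3000e-01 -1.0990e+01] F [-3.53 -0.46 10.78] open 17.1 t 20.2
1 302 [69.3 70.3]; 2 323 [69.1 70.3]; 3 344 [69.2 70.4]; 4 288 [69.2 70.5]; 5 361 [69.2 70.3]; 6 389 [69.3 70.4]; 7 421 [69.3 70.3]; 8 309 [60.2 61.6];
```

Emit:
{"op": "arm_command", "data": {
  "increments": [
    [[1,0,0,-0.015,0,0,0],[1,0,0,-0.016,0,0,0],[1,0.0016,0.034,0,0,0,0],[1,0.0016,0.034,0,0,0,0],[1,0,0,0,0,0,0],[1,0,0,0.016,0,0,0],[1,0,0,0.004,0,0,0],[1,0,0,0.004,0,0,0],[1,0,0,0.004,0,0,0],[1,0,0,0.003,0,0,0],[1,0,0,0,0,0,0],[1,0,0,0,0,0,0]]
  ]
}}

```text
clock: 21.75
position: [576.4, 242.4, 173.5]
ee_rot: [-3.141, -0.0, -0.192]
force: [-0.5, 0.2, -0.1]
opening: 17.4
```

Run:
```python
from h import *
to_tool([*CELLS[6],204]); cov()
```

```text
world d [ -9.7 -67.2  30.5] tool d [  3.3  67.9 -30.5] pos [576.4 242.4 173.5] rot [-1.7999e+02 -1.0000e-02 -1.1010e+01] F [-0.5   0.23 -0.09] open 17.4 t 21.75
1 306 [69.2 70.4]; 2 324 [69.2 70.4]; 3 268 [69.3 70.3]; 4 371 [69.2 70.4]; 5 361 [69.1 70.5]; 6 390 [69.4 70.4]; 7 259 [58.3 59.5]; 8 453 [69.3 70.5];
```

Emit:
{"op": "arm_command", "data": {
  "increments": [
    [[1,0,0,0.003,0,0,0],[1,0,0,0.003,0,0,0],[1,0,0,0,0,0,0]]
  ]
}}

```text
clock: 22.18
position: [576.3, 242.3, 167.0]
ee_rot: [3.141, 0.0, -0.192]
force: [0.7, -0.9, -0.8]
opening: 17.1
```

Emit:
{"op": "arm_command", "data": {
  "increments": [
    [[1,0,0,0.008,0,0,0],[1,0,0,0.008,0,0,0],[1,0,0,0.003,0,0,0],[1,0,0,0,0,0,0],[1,0,0,-0.02,0,0,0],[1,0,0,-0.02,0,0,0],[1,0,0,-0.016,0,0,0],[1,0.0016,0.034,0,0,0,0],[1,0.0016,0.034,0,0,0,0],[1,0,0,0,0,0,0],[1,0,0,0.016,0,0,0],[1,0,0,0.004,0,0,0],[1,0,0,0.004,0,0,0],[1,0,0,0.004,0,0,0],[1,0,0,0.003,0,0,0],[1,0,0,0,0,0,0],[1,0,0,0,0,0,0]]
  ]
}}

```text
clock: 24.3
position: [567.0, 175.3, 175.5]
ee_rot: [-3.14, -0.003, -0.192]
force: [-3.5, 1.0, 12.2]
opening: 17.3
```

Run:
```python
from h import *
to_tool([*CELLS[5],204]); cov()
```

```text
world d [-10.  -67.4  28.5] tool d [  3.2  68.1 -28.5] pos [567.  175.3 175.5] rot [-1.7993e+02 -1.7000e-01 -1.0990e+01] F [-3.49  0.96 12.21] open 17.3 t 24.3
1 304 [68.9 70.3]; 2 252 [69.2 70.3]; 3 345 [69.2 70.4]; 4 366 [69.2 70.4]; 5 356 [69.3 70.3]; 6 257 [60.2 61.7]; 7 422 [69.3 70.5]; 8 456 [69.4 70.5];
```

Cell 6 filled. Cell 5 next.

Emit:
{"op": "arm_command", "data": {
  "increments": [
    [[1,0,0,-0.015,0,0,0],[1,0,0,-0.016,0,0,0],[1,0.0016,0.034,0,0,0,0],[1,0.0016,0.034,0,0,0,0],[1,0,0,0,0,0,0],[1,0,0,0.016,0,0,0],[1,0,0,0.004,0,0,0],[1,0,0,0.004,0,0,0],[1,0,0,0.004,0,0,0],[1,0,0,0.003,0,0,0],[1,0,0,0,0,0,0],[1,0,0,0,0,0,0]]
  ]
}}

```text
clock: 25.85
position: [557.2, 107.9, 175.5]
ee_rot: [-3.141, -0.003, -0.192]
force: [-2.8, -0.0, 12.7]
opening: 17.1
```

Run:
```python
from h import *
to_tool([540.0,-335.5,232]); cov()
```

```text
world d [ -17.2 -443.4   56.5] tool d [ 67.9 438.5 -56.6] pos [557.2 107.9 175.5] rot [-179.95   -0.19  -11.  ] F [-2.78 -0.04 12.66] open 17.1 t 25.85
1 237 [69.  70.2]; 2 322 [69.2 70.4]; 3 343 [69.1 70.3]; 4 372 [69.1 70.3]; 5 231 [60.2 61.6]; 6 390 [69.3 70.4]; 7 421 [69.3 70.5]; 8 454 [69.3 70.3];
```

Emit:
{"op": "arm_command", "data": {
  "increments": [
    [[1,0,0,-0.02,0,0,0],[1,0,0,-0.02,0,0,0],[1,0,0,-0.018,0,0,0],[1,0.0068,0.0439,0,0,0,0],[1,0.0068,0.0439,0,0,0,0],[1,0.0068,0.0439,0,0,0,0],[1,0.0068,0.0439,0,0,0,0],[1,0.0068,0.0439,0,0,0,0],[1,0.0068,0.0439,0,0,0,0],[1,0.0068,0.0439,0,0,0,0],[1,0.0068,0.0439,0,0,0,0],[1,0.0068,0.0439,0,0,0,0],[1,0.0068,0.0439,0,0,0,0],[1,0,0,0.02,0,0,0],[1,0,0,0.01,0,0,0],[1,0,0,0,0,0,0],[1,0,0,0,0,0,0]]
  ]
}}

```text
clock: 28.02
position: [540.0, -335.9, 202.2]
ee_rot: [3.141, -0.001, -0.191]
force: [-0.0, 0.6, -0.8]
opening: 17.1
```

Run:
```python
from h import *
to_tool([540.0,-335.5,119]); snap("scene","pics/s6.png",(130,60,280,260),3.8); snap("top","pics/t6.png",(380,150,540,270),4.5)
```

```text
world d [ -0.    0.4 -83.2] tool d [-0.2 -0.4 83.2] pos [ 540.  -335.9  202.2] rot [ 1.7996e+02 -7.0000e-02 -1.0960e+01] F [-0.01  0.58 -0.84] open 17.1 t 28.02
```

View pics/s6.png

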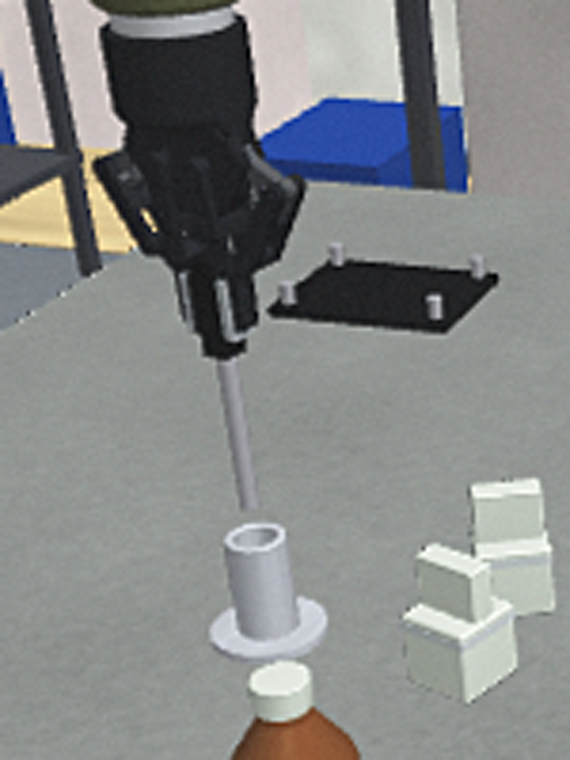

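View pics/t6.png

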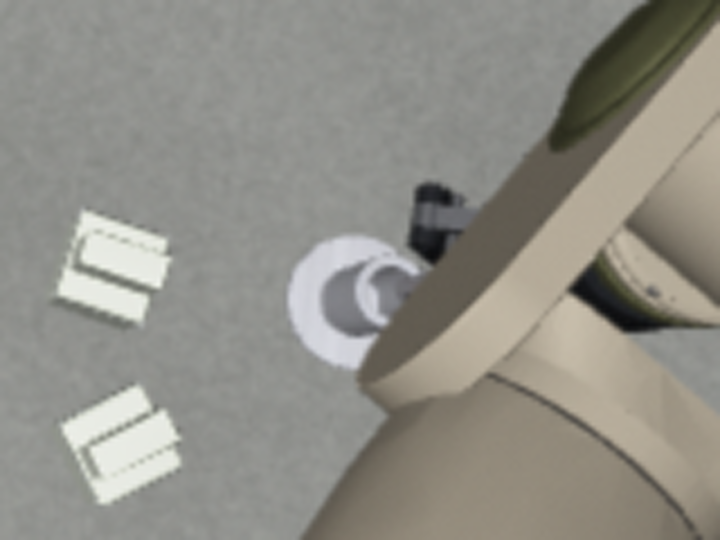

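Emit:
{"op": "arm_command", "data": {
  "increments": [
    [[1,0,-0.0004,0.018,0,0,0],[1,0,0,0.016,0,0,0],[1,0,0,0.016,0,0,0],[1,0,0,0.016,0,0,0],[1,0,0,0.012,0,0,0],[1,0,0,0.0045,0,0,0],[1,0,0,0,0,0,0],[1,0,0,0,0,0,0]]
  ]
}}

```text
clock: 29.12
position: [539.8, -336.0, 119.1]
ee_rot: [3.141, -0.001, -0.192]
force: [-0.4, -1.5, -0.5]
opening: 17.0
```

Emit:
{"op": "arm_command", "data": {
  "increments": [
    [[0.8,0,0,0,0,0,0],[0.6,0,0,0,0,0,0],[0.4,0,0,0,0,0,0],[0.3,0,0,0,0,0,0],[0.3,0,0,0,0,0,0],[0.3,0,0,-0.02,0,0,0],[0.3,0,0,-0.025,0,0,0],[0.3,0,0,-0.025,0,0,0],[0.3,0,0,-0.025,0,0,0],[0.3,0,0,0,0,0,0],[0.3,0,0,0,0,0,0]]
  ]
}}

```text
clock: 30.5
position: [539.4, -335.6, 212.7]
ee_rot: [-3.141, 0.001, -0.192]
force: [0.0, -0.2, -0.3]
opening: 59.7
```

Run:
```python
from h import *
to_tool([556,-199.5,220]); snap("scene","pics/s7.png",(130,60,280,260),3.8); cartridges()
```

```text
world d [ 16.6 136.1   7.3] tool d [  -9.7 -136.8   -7.2] pos [ 539.4 -335.6  212.7] rot [-1.7995e+02  8.0000e-02 -1.1000e+01] F [ 0.02 -0.23 -0.3 ] open 59.7 t 30.5
top 395 med [567.5 -56.5  48.5] rib 150 [ 5.69e+02 -5.78e+01  1.62e+01  4.33e+01  3.00e-01] zr 80.9 bod [ 5.697e+02 -5.780e+01  4.760e+01  4.690e+01  1.000e-01] all [569.7 -57.8  46.8  47.8  89.9]
top 423 med [ 553.8 -196.2   48.3] rib 155 [ 555.8 -199.3   44.3   18.3   70.4] zr 80.7 bod [ 555.9 -199.4   48.1   47.7   71.4] all [ 555.7 -199.6   48.6   48.3   70.6]
top 469 med [ 464.  -198.4   48.1] rib 159 [ 463.9 -201.7   16.9   44.4   25.7] zr 81.0 bod [ 463.9 -201.5   47.    49.    26.1] all [ 463.5 -201.3   48.2   49.3   27.4]
top 445 med [462.  -63.9  48.2] rib 163 [461.9 -64.4  17.9  43.2  26.2] zr 80.9 bod [461.9 -64.4  48.3  47.8  26.2] all [461.9 -64.4  48.5  47.9  26.3]
scene 1280 med [ 556.3 -193.5   46.1] rib 184 [ 514.6 -200.7  120.2   45.8    1.6] zr 79.8 bod [ 520.8 -197.7   55.1  139.5   87.2] all [ 520.5 -197.2   58.7  139.3   85.4]
scene 1358 med [577.  -55.6  47.2] rib 205 [516.5 -61.4 136.2  44.5   3.2] zr 80.0 bod [494.5 -61.9 211.6  56.3   5.2] all [494.5 -61.9 211.7  56.8   4.8]
```

View pics/s7.png

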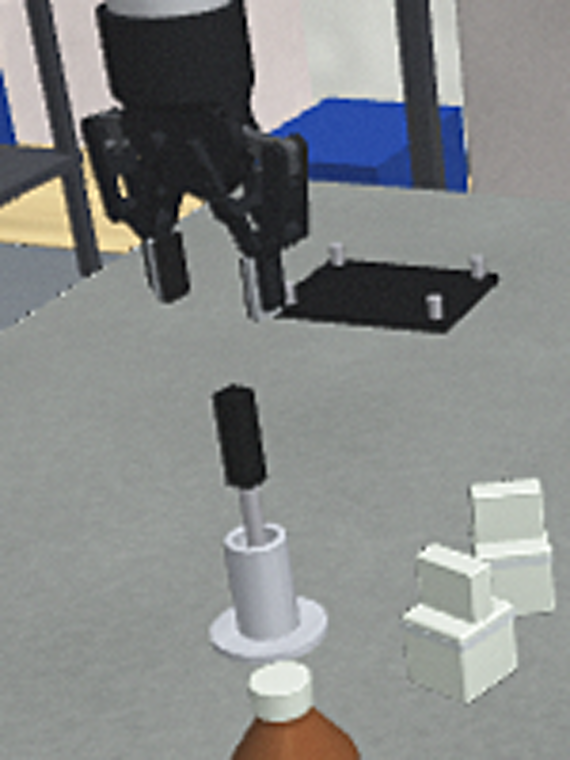

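Emit:
{"op": "arm_command", "data": {
  "increments": [
    [[0.45,0,0,0,0,0,-10.18],[0.45,0,0,0,0,0,-10.18],[0.45,0,0,0,0,0,-10.18],[0.45,0,0,0,0,0,-10.18],[0.45,0,0,0,0,0,-10.18],[0.45,0,0,0,0,0,-10.18],[0.45,0,0,0,0,0,-10.18],[0.45,0,0,0,0,0,-10.18],[0.45,0.0335,-0.0076,0,0,0,0],[0.45,0.0335,-0.0076,0,0,0,0],[0.45,0.0335,-0.0076,0,0,0,0],[0.45,0.0335,-0.0076,0,0,0,0],[0.45,0,0,0.03,0,0,0],[0.45,0,0,0.03,0,0,0],[0.45,0,0,0,0,0,0],[0.45,0,0,0,0,0,0]]
  ]
}}

```text
clock: 32.65
position: [556.3, -199.7, 154.8]
ee_rot: [3.14, 0.0, 1.229]
force: [0.4, -0.4, -0.2]
opening: 47.0
```

Run:
```python
from h import *
to_tool([555.7,-199.4,54],70.4); snap("scene","pics/s8.png",(130,60,330,260),3.8); print(np.degrees(r.sense()["joint_positions"]).round())
```

```text
world d [  -0.6    0.3 -100.8] tool d [ 1.000e-01 -8.000e-01  1.008e+02] pos [ 556.3 -199.7  154.8] rot [1.7993e+02 1.0000e-02 7.0430e+01] F [ 0.39 -0.42 -0.17] open 47.0 t 32.65
turn tz 0.03
[-31.  29.  75.  -0.  76. -12.]
```

View pics/s8.png

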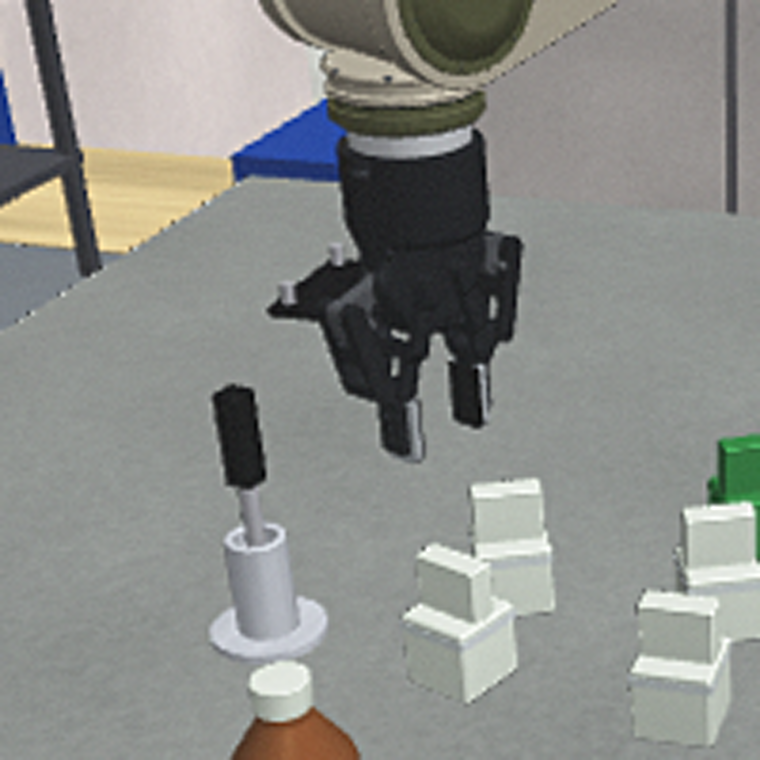

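Emit:
{"op": "arm_command", "data": {
  "increments": [
    [[0.45,0,-0.0008,0.025,0,0,0],[0.45,0,0,0.025,0,0,0],[0.45,0,0,0.025,0,0,0],[0.45,0,0,0.015,0,0,0],[0.45,0,0,0.008,0,0,0],[0.45,0,0,0,0,0,0],[0.6,0,0,0,0,0,0],[0.8,0,0,0,0,0,0],[1,0,0,0,0,0,0],[1,0,0,0,0,0,0],[1,0,0,0,0,0,0],[1,0,0,0,0,0,0]]
  ]
}}

```text
clock: 34.2
position: [555.6, -199.3, 56.5]
ee_rot: [3.14, 0.0, 1.229]
force: [0.7, 0.7, 5.9]
opening: 17.3
```

Run:
```python
from h import *
to_tool([*CELLS[4],180],81.8); snap("scene","pics/s9.png",(200,80,360,260),3.3)
```

```text
world d [-36.8 518.8 123.5] tool d [ 476.5 -208.2 -123.9] pos [ 555.6 -199.3   56.5] rot [1.7992e+02 1.0000e-02 7.0440e+01] F [0.67 0.65 5.89] open 17.3 t 34.2
turn tz -11.36
```

View pics/s9.png

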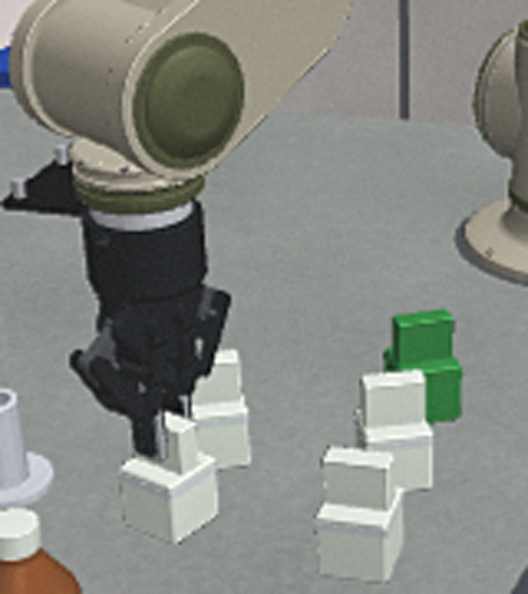

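Emit:
{"op": "arm_command", "data": {
  "increments": [
    [[1,0,0,-0.015,0,0,0],[1,0,0,-0.03,0,0,0],[1,0,0,-0.03,0,0,0],[1,0,0,-0.03,0,0,0],[1,0,0,-0.02,0,0,-5.68],[1,0,0,0,0,0,-5.68],[1,0.0424,-0.0092,0,0,0,0],[1,0.0424,-0.0092,0,0,0,0],[1,0.0424,-0.0092,0,0,0,0],[1,0.0424,-0.0092,0,0,0,0],[1,0.0424,-0.0092,0,0,0,0],[1,0.0424,-0.0092,0,0,0,0],[1,0.0424,-0.0092,0,0,0,0],[1,0.0424,-0.0092,0,0,0,0],[1,0.0424,-0.0092,0,0,0,0],[1,0.0424,-0.0092,0,0,0,0],[1,0.0424,-0.0092,0,0,0,0],[1,0.0422,-0.0092,0,0,0,0],[1,0,0,0,0,0,0],[1,0,0,0,0,0,0]]
  ]
}}

```text
clock: 36.75
position: [518.2, 319.6, 180.7]
ee_rot: [-3.141, 0.001, 1.428]
force: [-0.1, 0.7, -4.0]
opening: 16.9
```

Run:
```python
from h import *
to_tool([*CELLS[4],88.5],81.8); snap("scene","pics/s10.png",(340,80,540,290),3.5)
```

```text
world d [  0.6  -0.1 -92.2] tool d [ 0.1  0.7 92.2] pos [518.2 319.6 180.7] rot [-1.7995e+02  5.0000e-02  8.1800e+01] F [-0.1   0.74 -3.97] open 16.9 t 36.75
turn tz 0.0
```

View pics/s10.png

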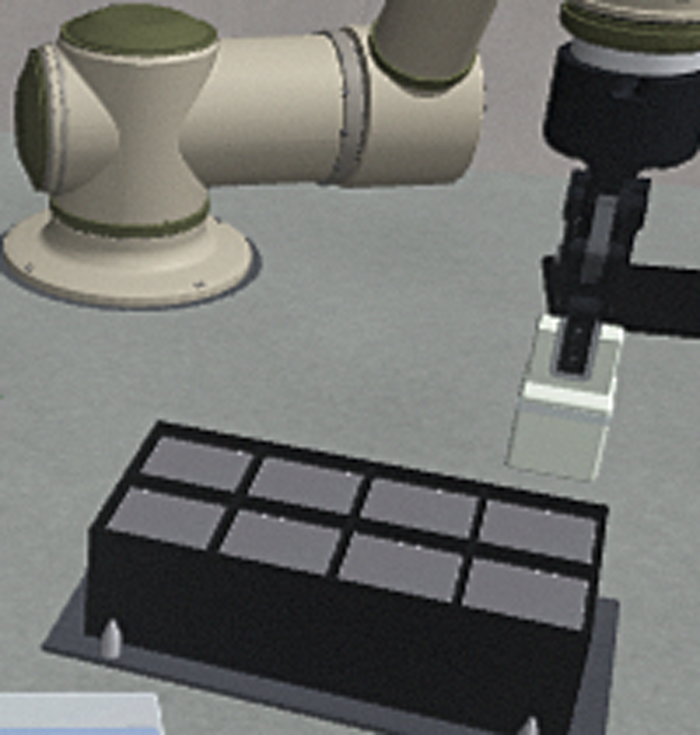

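Emit:
{"op": "arm_command", "data": {
  "increments": [
    [[1,0,0.0007,0.022,0,0,0],[1,0,0,0.022,0,0,0],[1,0,0,0.015,0,0,0],[1,0,0,0.012,0,0,0],[1,0,0,0.012,0,0,0],[1,0,0,0.007,0,0,0],[1,0,0,0.002,0,0,0],[1,0,0,0,0,0,0],[1,0,0,0,0,0,0]]
  ]
}}

```text
clock: 37.92
position: [519.2, 320.0, 89.2]
ee_rot: [3.141, -0.0, 1.428]
force: [0.6, 0.0, -2.7]
opening: 16.7
```

Emit:
{"op": "arm_command", "data": {
  "increments": [
    [[0.85,0,0,0,0,0,0],[0.7,0,0,0,0,0,0],[0.5,0,0,0,0,0,0],[0.5,0,0,0,0,0,0],[0.5,0,0,-0.015,0,0,0],[0.5,0,0,-0.025,0,0,0],[0.5,0,0,-0.03,0,0,0],[0.5,0,0,-0.025,0,0,0],[0.5,0,0,0,0,0,0]]
  ]
}}

```text
clock: 39.05
position: [519.9, 320.3, 186.6]
ee_rot: [3.137, -0.002, 1.428]
force: [-0.1, 0.1, -0.8]
opening: 42.5
```

Run:
```python
from h import *
to_tool([463.9,-201.5,180],116.1); snap("scene","pics/s11.png",(340,80,540,290),3.5); cartridges()
```

```text
world d [ -56.  -521.8   -6.6] tool d [-524.4   18.9    5.3] pos [519.9 320.3 186.6] rot [ 1.7974e+02 -1.4000e-01  8.1800e+01] F [-0.12  0.1  -0.76] open 42.5 t 39.05
turn tz -34.3
top 399 med [567.5 -56.6  48.2] rib 152 [ 5.69e+02 -5.78e+01  1.65e+01  4.32e+01  3.00e-01] zr 80.7 bod [569.5 -58.   47.1  47.7  89.6] all [569.7 -58.   47.1  48.1  89.6]
top 477 med [ 464.1 -198.    48.2] rib 157 [ 463.8 -201.6   17.    43.4   26.5] zr 80.7 bod [ 463.3 -201.6   48.1   47.8   26.2] all [ 463.5 -201.8   48.1   48.6   26.4]
top 446 med [462.  -63.8  48. ] rib 163 [461.9 -64.4  17.9  43.3  26.2] zr 80.6 bod [461.9 -64.3  47.4  48.6  24.9] all [461.9 -64.4  48.5  47.8  26.4]
scene 597 med [ 479.7 -195.8   46.7] rib 90 [ 467.9 -201.2   19.8   42.8   25.7] zr 79.7 bod [ 475.8 -197.1   33.1   46.9   28.4] all [ 475.3 -197.9   36.1   46.6   26.2]
scene 1343 med [576.4 -55.7  47.1] rib 204 [518.1 -61.5 132.8  43.5   3.1] zr 80.0 bod [493.7 -61.8 211.5  56.6   5.4] all [494.3 -61.8 212.8  57.1   4.9]
```

View pics/s11.png

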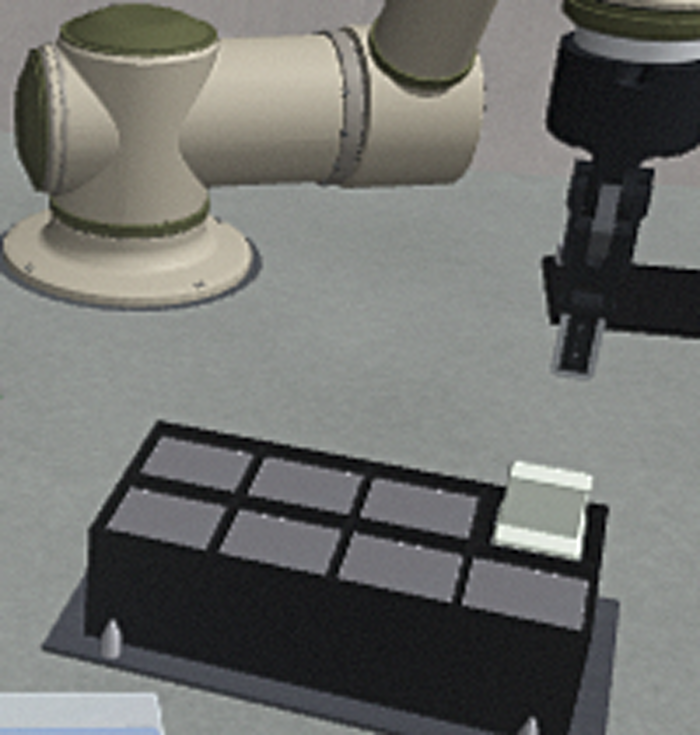

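Emit:
{"op": "arm_command", "data": {
  "increments": [
    [[0.45,-0.0437,0.0016,0,0,0,0],[0.45,-0.0437,0.0016,0,0,0,0],[0.45,-0.0437,0.0016,0,0,0,0],[0.45,-0.0437,0.0016,0,0,0,0],[0.45,-0.0437,0.0016,0,0,0,0],[0.45,-0.0437,0.0016,0,0,0,0],[0.45,-0.0437,0.0016,0,0,0,0],[0.45,-0.0437,0.0016,0,0,0,0],[0.45,-0.0437,0.0016,0,0,0,0],[0.45,-0.0437,0.0016,0,0,0,0],[0.45,-0.0437,0.0016,0,0,0,0],[0.45,-0.0437,0.0016,0,0,0,0],[0.45,0,0,0,0,0,-8.57],[0.45,0,0,0,0,0,-8.57],[0.45,0,0,0,0,0,-8.57],[0.45,0,0,0,0,0,-8.57],[0.45,0,0,0.03,0,0,0],[0.45,0,0,0,0,0,0],[0.45,0,0,0,0,0,0]]
  ]
}}

```text
clock: 41.58
position: [463.5, -202.0, 154.2]
ee_rot: [-3.142, -0.0, 2.026]
force: [0.5, -0.8, 1.0]
opening: 46.9
```

Run:
```python
from h import *
to_tool([463.8,-201.5,54],116.2); snap("scene","pics/s12.png",(180,60,360,260),3); print(np.degrees(r.sense()["joint_positions"]).round())
c=camera("scene");W=cloud(c);d=(W[...,:2]-CELLS[4])@RC
m=(abs(d[...,0])<30)&(abs(d[...,1])<30)&(c["color"].min(2)>120); z=W[m]
print("cell4 zmax",np.percentile(z[:,2],[50,90,98]), "top rect",rect(z[z[:,2]>108]), CELLS[4])
```

```text
world d [   0.3    0.5 -100.2] tool d [  0.3   0.5 100.2] pos [ 463.5 -202.   154.2] rot [-180.     -0.    116.07] F [ 0.47 -0.84  0.95] open 46.9 t 41.58
turn tz -0.13
[-37.  22.  89.   0.  70. -63.]
cell4 zmax [ 92.25557312 112.02787842 113.23104136] top rect [522.6 319.2  42.9  19.8  83.5] [518.79575939 319.5065593 ]
```

View pics/s12.png

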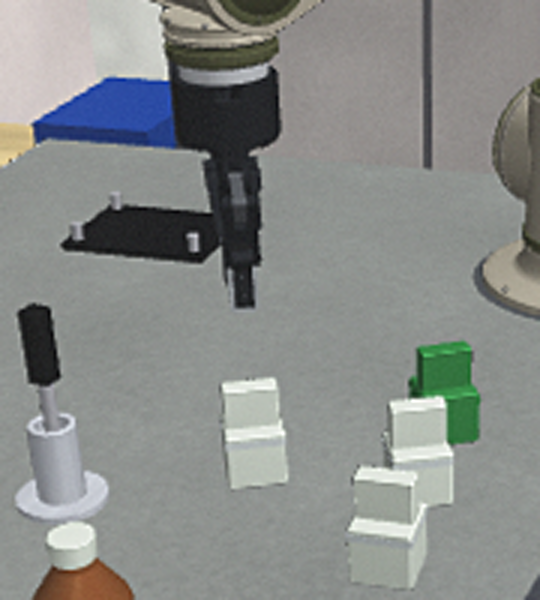

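Emit:
{"op": "arm_command", "data": {
  "increments": [
    [[0.45,0.0003,0.0005,0.025,0,0,0],[0.45,0,0,0.025,0,0,0],[0.45,0,0,0.025,0,0,0],[0.45,0,0,0.015,0,0,0],[0.45,0,0,0.008,0,0,0],[0.45,0,0,0,0,0,0],[0.6,0,0,0,0,0,0],[0.8,0,0,0,0,0,0],[1,0,0,0,0,0,0],[1,0,0,0,0,0,0],[1,0,0,0,0,0,0],[1,0,0,0,0,0,0]]
  ]
}}

```text
clock: 43.18
position: [463.9, -201.5, 56.4]
ee_rot: [3.141, 0.001, 2.026]
force: [0.5, 1.2, 5.9]
opening: 17.0
```

Run:
```python
from h import *
to_tool([*CELLS[3],180],81.8); snap("scene","pics/s13.png",(200,80,360,260),3)
p=r.sense()["position"]; d=np.array([*CELLS[3],180])-p; M=R.from_euler('xyz',[180,0,81.8],degrees=True).as_matrix(); print("tool d after turn",M.T@d)
```

```text
world d [ 45.2 453.7 123.6] tool d [ 387.5  240.1 -123.9] pos [ 463.9 -201.5   56.4] rot [1.7997e+02 6.0000e-02 1.1608e+02] F [0.5  1.24 5.89] open 17.0 t 43.17
turn tz 34.28
tool d after turn [ 455.50244375  -20.00327841 -123.59391715]
```

View pics/s13.png

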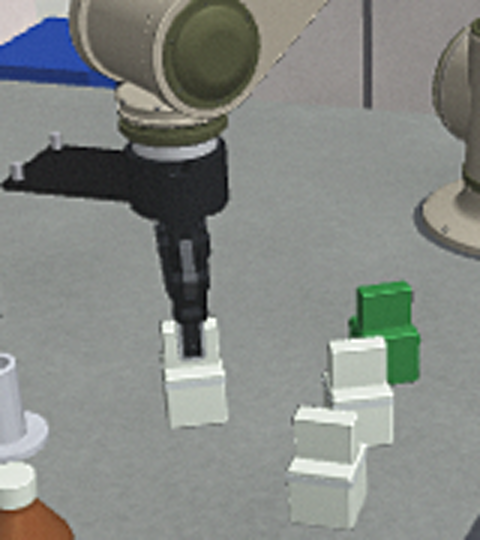

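Emit:
{"op": "arm_command", "data": {
  "increments": [
    [[1,0,0,-0.015,0,0,0],[1,0,0,-0.03,0,0,0],[1,0,0,-0.03,0,0,0],[1,0,0,-0.03,0,0,8.57],[1,0,0,-0.02,0,0,8.57],[1,0,0,0,0,0,8.57],[1,0,0,0,0,0,8.57],[1,0.0455,-0.002,0,0,0,0],[1,0.0455,-0.002,0,0,0,0],[1,0.0455,-0.002,0,0,0,0],[1,0.0455,-0.002,0,0,0,0],[1,0.0455,-0.002,0,0,0,0],[1,0.0455,-0.002,0,0,0,0],[1,0.0455,-0.002,0,0,0,0],[1,0.0455,-0.002,0,0,0,0],[1,0.0455,-0.002,0,0,0,0],[1,0.0455,-0.002,0,0,0,0],[1,0,0,0,0,0,0],[1,0,0,0,0,0,0]]
  ]
}}

```text
clock: 45.6
position: [508.4, 251.5, 180.2]
ee_rot: [-3.14, 0.001, 1.428]
force: [-1.2, 0.1, -3.2]
opening: 16.9
```

Run:
```python
from h import *
to_tool([*CELLS[3],88.5],81.8); snap("scene","pics/s14.png",(340,80,540,290),3)
```

```text
world d [  0.7   0.7 -91.7] tool d [ 0.9  0.7 91.7] pos [508.4 251.5 180.2] rot [-1.7992e+02  5.0000e-02  8.1810e+01] F [-1.2   0.14 -3.19] open 16.9 t 45.6
turn tz 0.01
```

View pics/s14.png

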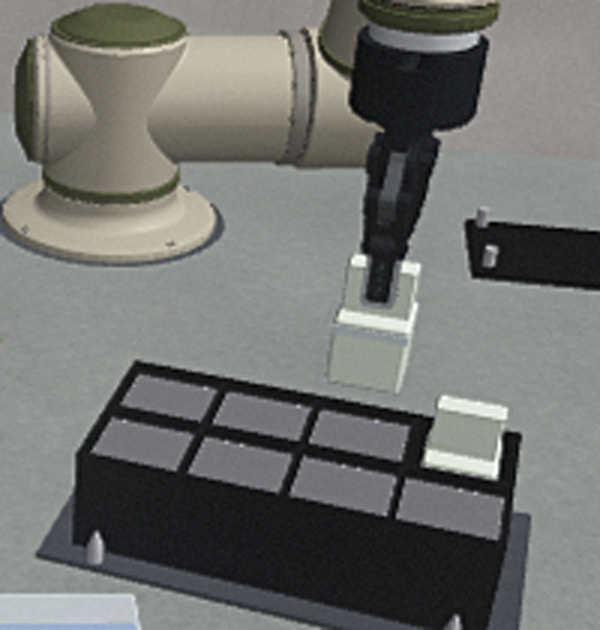

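Emit:
{"op": "arm_command", "data": {
  "increments": [
    [[1,0.0009,0.0007,0.022,0,0,0],[1,0,0,0.022,0,0,0],[1,0,0,0.015,0,0,0],[1,0,0,0.012,0,0,0],[1,0,0,0.012,0,0,0],[1,0,0,0.007,0,0,0],[1,0,0,0.001,0,0,0],[1,0,0,0,0,0,0],[1,0,0,0,0,0,0]]
  ]
}}

```text
clock: 46.78
position: [509.7, 252.7, 90.2]
ee_rot: [3.141, -0.0, 1.428]
force: [-0.6, 0.3, -1.9]
opening: 17.0
```

Emit:
{"op": "arm_command", "data": {
  "increments": [
    [[1,0,0,0.001,0,0,0],[0.85,0,0,0,0,0,0],[0.7,0,0,0,0,0,0],[0.5,0,0,0,0,0,0],[0.5,0,0,0,0,0,0],[0.5,0,0,-0.015,0,0,0],[0.5,0,0,-0.025,0,0,0],[0.5,0,0,-0.03,0,0,0],[0.5,0,0,-0.025,0,0,0],[0.5,0,0,0,0,0,0]]
  ]
}}

```text
clock: 48.02
position: [510.4, 252.9, 186.3]
ee_rot: [3.137, -0.002, 1.428]
force: [0.8, 0.3, -0.6]
opening: 42.6
```

Run:
```python
from h import *
to_tool([569.2,-57.9,155],90); snap("scene","pics/s15.png",(340,80,540,290),3); cartridges()
```

```text
world d [  58.8 -310.8  -31.3] tool d [-299.3  102.4   31.3] pos [510.4 252.9 186.3] rot [ 1.7974e+02 -1.1000e-01  8.1800e+01] F [ 0.76  0.3  -0.64] open 42.6 t 48.02
turn tz -8.2
top 394 med [567.4 -56.5  48.5] rib 148 [568.7 -57.7  43.1  16.6  89.6] zr 80.9 bod [569.6 -57.9  46.8  47.6  89.9] all [569.8 -57.9  46.8  47.9  89.9]
top 445 med [462.  -63.9  48.6] rib 163 [461.8 -64.2  17.9  43.1  26.2] zr 80.6 bod [462.  -64.4  48.3  47.8  26.2] all [461.9 -64.4  48.4  47.8  26.3]
scene 1343 med [576.6 -55.6  47.2] rib 205 [517.7 -60.8 134.3  43.4   2.7] zr 79.8 bod [494.7 -61.6 209.2  56.2   5.5] all [494.7 -61.8 209.3  57.1   4.7]
```

View pics/s15.png

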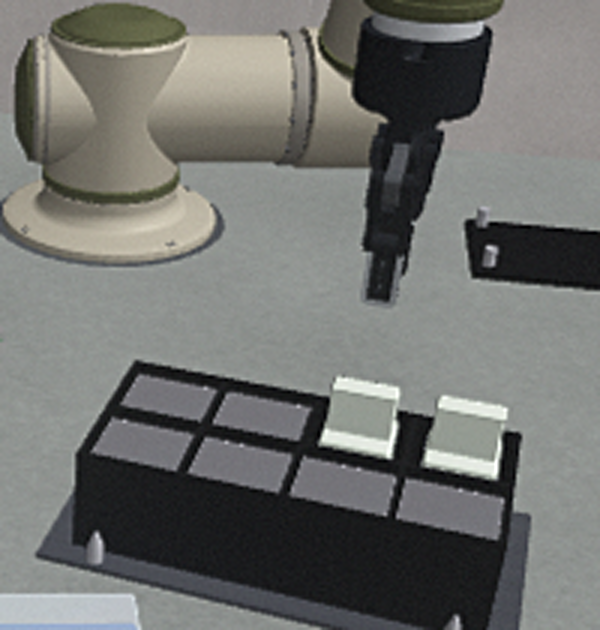

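Emit:
{"op": "arm_command", "data": {
  "increments": [
    [[0.45,-0.0428,0.0146,0,0,0,0],[0.45,-0.0428,0.0146,0,0,0,0],[0.45,-0.0428,0.0146,0,0,0,0],[0.45,-0.0428,0.0146,0,0,0,0],[0.45,-0.0428,0.0146,0,0,0,0],[0.45,-0.0428,0.0146,0,0,0,0],[0.45,-0.0428,0.0146,0,0,0,0],[0.45,0,0,0.015,0,0,-4.1],[0.45,0,0,0.015,0,0,-4.1],[0.45,0,0,0,0,0,0],[0.45,0,0,0,0,0,0]]
  ]
}}

```text
clock: 49.55
position: [568.1, -58.4, 154.0]
ee_rot: [-3.142, -0.0, 1.569]
force: [0.9, 0.4, 1.3]
opening: 47.1
```

Run:
```python
from h import *
to_tool([569.1,-57.8,54],89.8); snap("scene","pics/s16.png",(220,60,400,260),3)
```

```text
world d [   1.     0.6 -100. ] tool d [  0.6   1.  100. ] pos [568.1 -58.4 154. ] rot [-180.     -0.     89.93] F [0.87 0.36 1.33] open 47.1 t 49.55
turn tz 0.13
```

View pics/s16.png

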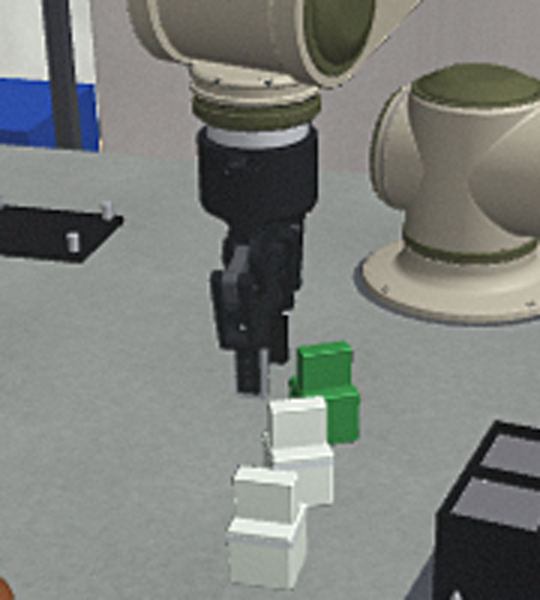

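Emit:
{"op": "arm_command", "data": {
  "increments": [
    [[0.45,0.0006,0.001,0.025,0,0,0],[0.45,0,0,0.025,0,0,0],[0.45,0,0,0.025,0,0,0],[0.45,0,0,0.015,0,0,0],[0.45,0,0,0.008,0,0,0],[0.45,0,0,0,0,0,0],[0.6,0,0,0,0,0,0],[0.8,0,0,0,0,0,0],[1,0,0,0,0,0,0],[1,0,0,0,0,0,0],[1,0,0,0,0,0,0],[1,0,0,0,0,0,0]]
  ]
}}

```text
clock: 51.1
position: [569.4, -58.0, 56.5]
ee_rot: [3.14, 0.0, 1.571]
force: [1.2, -0.3, 6.2]
opening: 16.9
```

Run:
```python
from h import *
to_tool([*CELLS[2],180],81.8); snap("scene","pics/s17.png",(220,60,400,260),3)
p=r.sense()["position"]; d=np.array([*CELLS[2],180])-p; M=R.from_euler('xyz',[180,0,81.8],degrees=True).as_matrix(); print("tool d after turn",M.T@d)
```

```text
world d [-70.  242.9 123.5] tool d [ 242.8  -69.9 -123.7] pos [569.4 -58.   56.5] rot [1.7992e+02 2.0000e-02 9.0000e+01] F [ 1.17 -0.26  6.24] open 16.9 t 51.1
turn tz 8.2
tool d after turn [ 230.40859476 -103.94119758 -123.53351619]
```

View pics/s17.png

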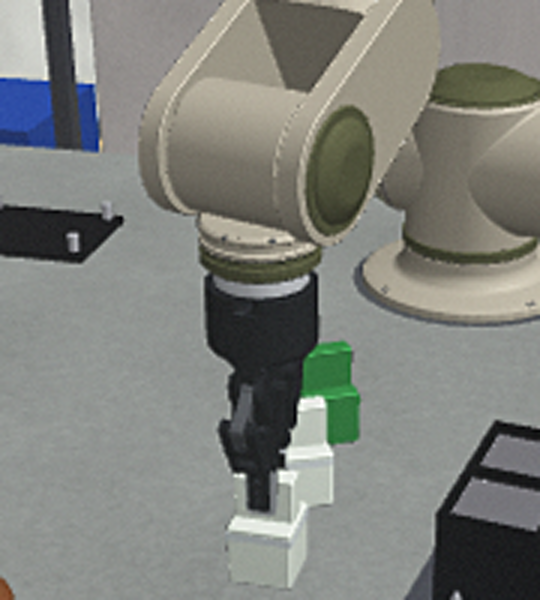

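Emit:
{"op": "arm_command", "data": {
  "increments": [
    [[1,0,0,-0.015,0,0,0],[1,0,0,-0.03,0,0,0],[1,0,0,-0.03,0,0,0],[1,0,0,-0.03,0,0,4.1],[1,0,0,-0.02,0,0,4.1],[1,0.0385,-0.0172,0,0,0,0],[1,0.0385,-0.0172,0,0,0,0],[1,0.0385,-0.0172,0,0,0,0],[1,0.0385,-0.0172,0,0,0,0],[1,0.0385,-0.0172,0,0,0,0],[1,0.0385,-0.0172,0,0,0,0],[1,0,0,0,0,0,0],[1,0,0,0,0,0,0]]
  ]
}}

```text
clock: 52.78
position: [499.7, 185.1, 181.0]
ee_rot: [-3.141, 0.0, 1.428]
force: [-0.3, -0.3, -3.4]
opening: 16.8
```

Run:
```python
from h import *
to_tool([*CELLS[2],88.5],81.8); snap("scene","pics/s18.png",(340,80,540,290),3)
```

```text
world d [ -0.3  -0.2 -92.5] tool d [-0.2 -0.3 92.5] pos [499.7 185.1 181. ] rot [-1.7999e+02  2.0000e-02  8.1810e+01] F [-0.27 -0.3  -3.43] open 16.8 t 52.77
turn tz 0.01
```

View pics/s18.png

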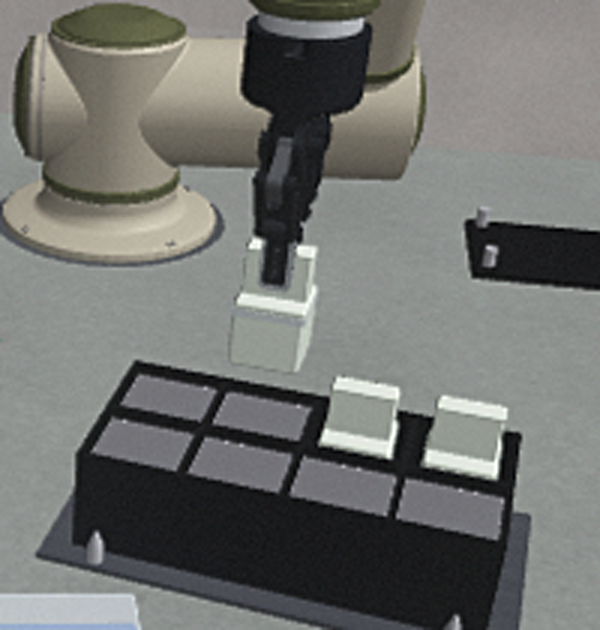

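Emit:
{"op": "arm_command", "data": {
  "increments": [
    [[1,0,0,0.022,0,0,0],[1,0,0,0.022,0,0,0],[1,0,0,0.015,0,0,0],[1,0,0,0.012,0,0,0],[1,0,0,0.012,0,0,0],[1,0,0,0.007,0,0,0],[1,0,0,0.0015,0,0,0],[1,0,0,0,0,0,0],[1,0,0,0,0,0,0]]
  ]
}}

```text
clock: 53.95
position: [499.9, 185.5, 89.6]
ee_rot: [3.141, -0.0, 1.428]
force: [-0.6, -0.4, -2.2]
opening: 17.3
```

Emit:
{"op": "arm_command", "data": {
  "increments": [
    [[1,0,0,0.0005,0,0,0],[0.85,0,0,0,0,0,0],[0.7,0,0,0,0,0,0],[0.5,0,0,0,0,0,0],[0.5,0,0,0,0,0,0],[0.5,0,0,-0.015,0,0,0],[0.5,0,0,-0.025,0,0,0],[0.5,0,0,-0.03,0,0,0],[0.5,0,0,-0.025,0,0,0],[0.5,0,0,0,0,0,0]]
  ]
}}

```text
clock: 55.2
position: [500.6, 185.7, 186.2]
ee_rot: [3.137, -0.001, 1.428]
force: [0.5, -0.3, -0.1]
opening: 42.7
```

Run:
```python
from h import *
to_tool([461.9,-64.4,155],116.2); snap("scene","pics/s19.png",(200,80,540,290),2.3); cartridges()
```

```text
world d [ -38.7 -250.1  -31.2] tool d [-253.1   -2.8   30.9] pos [500.6 185.7 186.2] rot [ 1.7973e+02 -8.0000e-02  8.1800e+01] F [ 0.52 -0.31 -0.1 ] open 42.7 t 55.2
turn tz -34.4
top 440 med [462.  -63.9  48.7] rib 161 [461.9 -64.4  17.9  43.2  26.3] zr 80.8 bod [462.  -64.4  48.2  47.8  26.2] all [461.9 -64.5  48.3  48.1  26.1]
scene 614 med [477.9 -59.2  46.7] rib 89 [466.9 -64.2  22.1  42.4  26.5] zr 79.7 bod [443.3 -72.   99.5  49.8  18.5] all [443.3 -71.2 101.2  50.7  17. ]
```

View pics/s19.png

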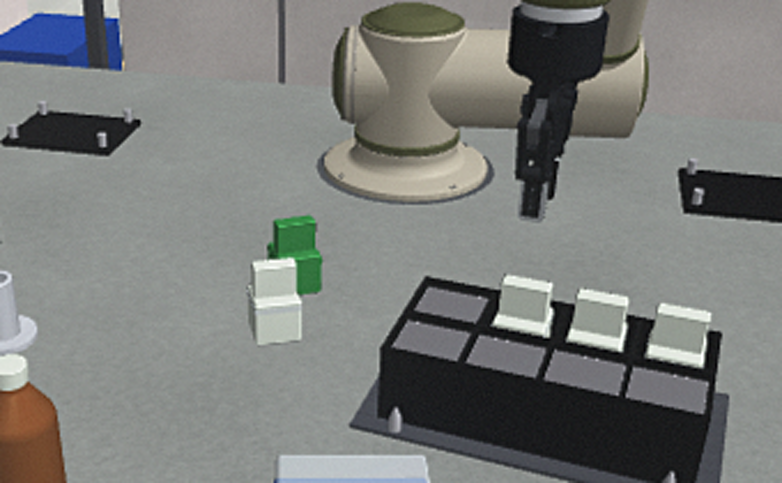

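Emit:
{"op": "arm_command", "data": {
  "increments": [
    [[0.5,-0.0422,-0.0005,0,0,0,0],[0.5,-0.0422,-0.0005,0,0,0,0],[0.5,-0.0422,-0.0005,0,0,0,0],[0.5,-0.0422,-0.0005,0,0,0,0],[0.5,-0.0422,-0.0005,0,0,0,0],[0.5,-0.0422,-0.0005,0,0,0,0],[0.5,0,0,0,0,0,-8.6],[0.5,0,0,0,0,0,-8.6],[0.5,0,0,0.015,0,0,-8.6],[0.5,0,0,0.015,0,0,-8.6],[0.5,0,0,0,0,0,0],[0.5,0,0,0,0,0,0]]
  ]
}}

```text
clock: 56.85
position: [460.8, -64.7, 153.9]
ee_rot: [-3.141, -0.0, 2.025]
force: [0.2, -0.6, -1.0]
opening: 43.0
```

Run:
```python
from h import *
to_tool([461.9,-64.4,54],116.2); snap("scene","pics/s20.png",(220,60,400,260),3)
```

```text
world d [  1.1   0.3 -99.9] tool d [-0.2  1.1 99.9] pos [460.8 -64.7 153.9] rot [-1.7999e+02 -1.0000e-02  1.1603e+02] F [ 0.21 -0.59 -0.99] open 43.0 t 56.85
turn tz -0.17
```

View pics/s20.png

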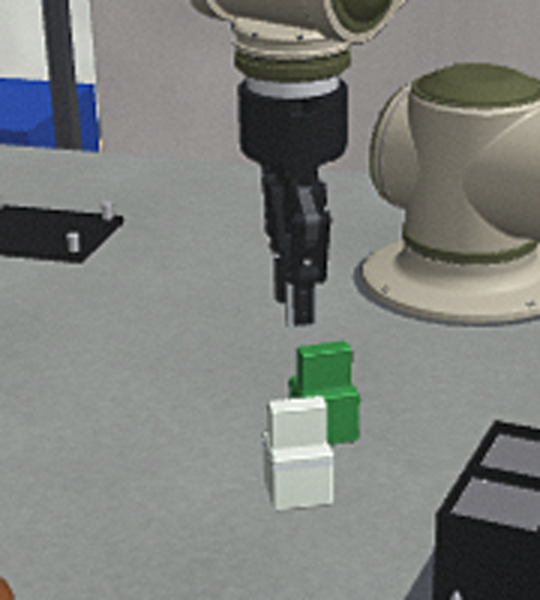

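Emit:
{"op": "arm_command", "data": {
  "increments": [
    [[0.5,-0.0002,0.0011,0.025,0,0,-0.2],[0.5,0,0,0.025,0,0,0],[0.5,0,0,0.025,0,0,0],[0.5,0,0,0.015,0,0,0],[0.5,0,0,0.008,0,0,0],[0.5,0,0,0,0,0,0],[0.6,0,0,0,0,0,0],[0.8,0,0,0,0,0,0],[1,0,0,0,0,0,0],[1,0,0,0,0,0,0],[1,0,0,0,0,0,0],[1,0,0,0,0,0,0]]
  ]
}}

```text
clock: 58.4
position: [462.2, -64.6, 56.4]
ee_rot: [3.141, 0.001, 2.032]
force: [0.1, 1.1, 5.7]
opening: 16.8
```

Run:
```python
from h import *
to_tool([*CELLS[1],180],81.8); snap("scene","pics/s21.png",(220,60,400,260),3)
p=r.sense()["position"]; d=np.array([*CELLS[1],180])-p; M=R.from_euler('xyz',[180,0,81.8],degrees=True).as_matrix(); print("tool d after turn",M.T@d)
```

```text
world d [ 27.5 182.1 123.6] tool d [ 150.8  105.7 -123.7] pos [462.2 -64.6  56.4] rot [1.7995e+02 6.0000e-02 1.1640e+02] F [0.05 1.07 5.67] open 16.8 t 58.4
turn tz 34.6
tool d after turn [ 184.23077101    1.23131339 -123.64067796]
```

View pics/s21.png

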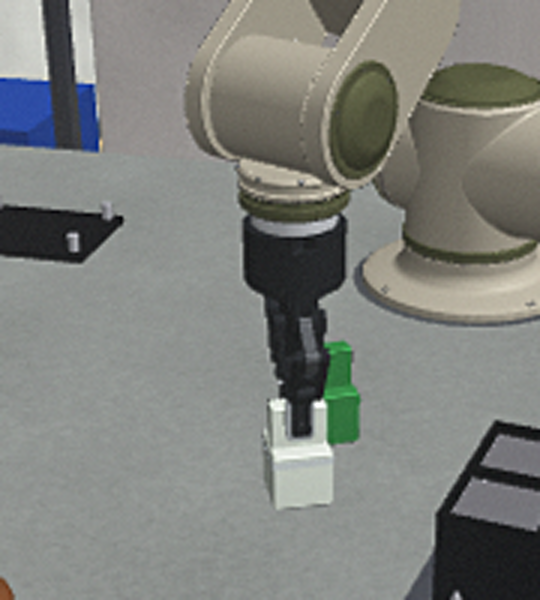

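Emit:
{"op": "arm_command", "data": {
  "increments": [
    [[1,0,0,-0.015,0,0,0],[1,0,0,-0.03,0,0,0],[1,0,0,-0.03,0,0,0],[1,0,0,-0.03,0,0,8.6],[1,0,0,-0.02,0,0,8.6],[1,0,0,0,0,0,8.6],[1,0,0,0,0,0,8.6],[1,0.037,0.0003,0,0,0,0],[1,0.037,0.0003,0,0,0,0],[1,0.037,0.0003,0,0,0,0],[1,0.037,0.0003,0,0,0,0],[1,0.037,0.0003,0,0,0,0],[1,0,0,0,0,0,0],[1,0,0,0,0,0,0]]
  ]
}}

```text
clock: 60.2
position: [488.6, 118.3, 180.3]
ee_rot: [-3.14, 0.0, 1.431]
force: [0.2, -0.8, -4.3]
opening: 17.0
```

Run:
```python
from h import *
to_tool([*CELLS[1],88.5],81.8); snap("scene","pics/s22.png",(340,80,540,290),3)
```

```text
world d [  1.1  -0.7 -91.8] tool d [-0.5  1.3 91.8] pos [488.6 118.3 180.3] rot [-1.7992e+02  3.0000e-02  8.2010e+01] F [ 0.23 -0.82 -4.27] open 17.0 t 60.2
turn tz 0.21
```

View pics/s22.png

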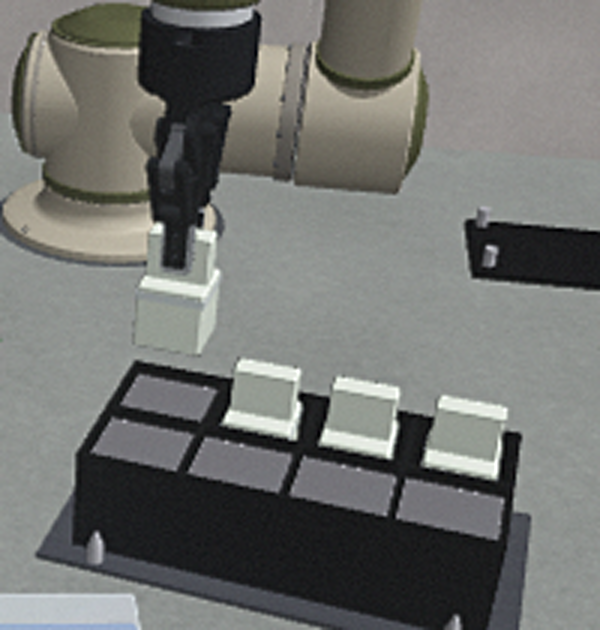

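Emit:
{"op": "arm_command", "data": {
  "increments": [
    [[1,-0.0005,0.0013,0.022,0,0,0],[1,0,0,0.022,0,0,0],[1,0,0,0.015,0,0,0],[1,0,0,0.012,0,0,0],[1,0,0,0.012,0,0,0],[1,0,0,0.007,0,0,0],[1,0,0,0.0015,0,0,0],[1,0,0,0,0,0,0],[1,0,0,0,0,0,0]]
  ]
}}

```text
clock: 61.38
position: [490.4, 118.0, 89.7]
ee_rot: [3.141, -0.0, 1.431]
force: [-0.2, -0.4, -3.3]
opening: 16.9
```

Emit:
{"op": "arm_command", "data": {
  "increments": [
    [[1,0,0,0.0007,0,0,0],[0.85,0,0,0,0,0,0],[0.7,0,0,0,0,0,0],[0.5,0,0,0,0,0,0],[0.5,0,0,0,0,0,0],[0.5,0,0,-0.015,0,0,0],[0.5,0,0,-0.025,0,0,0],[0.5,0,0,-0.03,0,0,0],[0.5,0,0,-0.03,0,0,0],[0.5,-0.04,0,-0.03,0,0,0],[0.5,-0.04,0,-0.03,0,0,0],[0.5,-0.04,0,0,0,0,0],[0.5,-0.04,0,0,0,0,0],[0.5,-0.04,0,0,0,0,0],[0.5,-0.04,0,0,0,0,0],[0.5,0,0,0,0,0,0]]
  ]
}}

```text
clock: 63.38
position: [456.6, -121.7, 248.6]
ee_rot: [3.142, 0.0, 1.428]
force: [-0.9, 0.5, -0.8]
opening: 42.6
```

Run:
```python
from h import *
print(r.sense()["position"],r.sense()["clock"]); snap("scene","pics/s23.png"); c=snap("top","pics/t23.png"); cartridges()
W=cloud(c)
for k in range(1,5):
    d=(W[...,:2]-CELLS[k])@RC
    m=(abs(d[...,0])<32)&(abs(d[...,1])<32)&(c["color"].min(2)>120); z=W[m]
    print(k,CELLS[k].round(1),"rib",rect(z[z[:,2]>105]) if (z[:,2]>105).sum()>8 else len(z),np.median(z[z[:,2]>105][:,2]),"body z",np.median(z[z[:,2]<95][:,2]) if (z[:,2]<95).any() else None)
for l in("holder","tip_box","well_plate","reagent_bottle"):
    for q in silhouettes(l,"top")[:1]:
        p=W[q["pixels"]]; print(l,np.nanmedian(p,0).round(1))
m=(W[...,2]>161)&(W[...,2]<172)&(abs(W[...,0]-540)<40)&(abs(W[...,1]+335)<40); print("rod top",rect(W[m]) if m.sum()>8 else m.sum(), np.median(W[m][:,2]))
```

```text
[ 456.57588169 -121.70047842  248.55422931] 63.375
1 [489.7 117.6] rib [489.8 117.2  43.3  17.8  82.4] 112.369160247276 body z 78.13354572295208
2 [499.4 184.9] rib [499.  185.1  43.7  17.8  81.9] 112.44537875376818 body z 78.20527483799992
3 [509.1 252.2] rib [508.9 251.8  43.8  17.8  81.9] 112.73420885454487 body z 77.9199852925185
4 [518.8 319.5] rib [518.7 319.4  43.7  17.9  81.8] 112.51358403259007 body z 78.18024874592265
holder [ 534.3 -324.4    6.5]
tip_box [755.2  77.8  67.6]
well_plate [738.8 246.8  12.6]
reagent_bottle [517.4 313.1  79.5]
rod top [ 539.1 -335.4   18.    17.9   80.4] 164.66276390406296
```

View pics/s23.png

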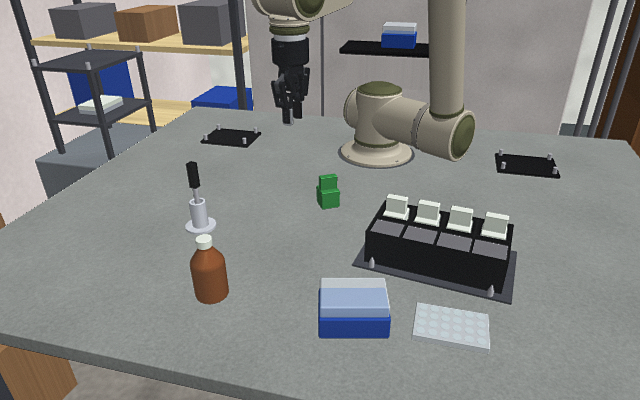

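View pics/t23.png

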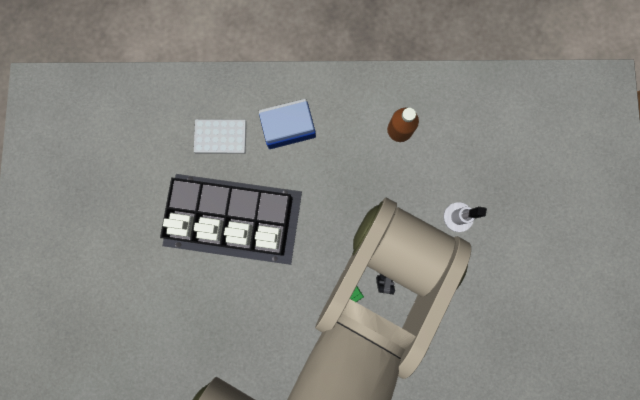

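```bash
python3 -c "
from rig import r
print(r.finish_job())"
```

```text
the job is handed in; nothing more can be done
None
```

I probed all 8 covers, put the rod back, loaded the four cartridges and handed the job in at about 63 s of robot time.

- **Probing:** Cells 1, 2, 3, 4 and 7 gave way. I read 1–4 at about 17–18 mm down and 7 at about 17 mm, all with no resistance, and then pressed each to about 36 mm. Cells 5, 6 and 8 stopped hard at about 9 mm with 11–13 N, so they are filled.
- **Loading:** Only four white cartridges were on the deck; the fifth was absent. They now stand upright in cells 1–4, which left cell 7 empty.
- **Cartridge check:** In the last top picture all four sit within 1 mm of their cell centres and square to the crate. Their rib tops measured 112.4–112.7 mm against a nominal 114 mm. That camera read known heights 1–2 mm low throughout, so they are fully down.
- **Rod:** It is back in its holder and upright, with its top about 1 mm from where it started.
- **Left alone:** The tip box, well plate, bottle and green look-alike appear unmoved in the final pictures. For the bottle I went by the picture alone, because the network's last detection of it pointed at the crate instead.
- **Knocked cartridge:** I saw no cartridge displaced during the run.

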